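# Return a jug of counted capacitors to the stock drawer

### The job

The four big capacitors in the white jug on the counting scale have been counted: take the jug by its handle and tip them all out into the open top drawer from close above it, then stand the empty jug upright again on the scale's steel pan, setting it down gently. Then push the drawer gently until it is fully shut. Leave the multimeter, the wash bottle and the router where they are.

Things in the scene. Friction and masses are not known exactly. Their poses are not given: they have to be found in the camera images.
- jug: white plastic handled jug, open and tapering, 125 mm tall, 150-260 g empty, loose on the scale pan, holding the four capacitors at the start. Origin: centre of its underside, z up its axis. Outside diameter 84 mm at the base, 108 mm at the mouth; wall 3 mm. Its handle stands out towards its own -x (see jug_grip). A jug full of capacitors may turn or slip a little in the fingers.
- jug_grip (a point): middle of the jug's upright grip bar, 83 mm from the axis towards the jug's -x, 68 mm above the underside; axes as the jug's. The bar is 20 mm wide (y), 14 mm thick (x), from 28 to 106 mm above the underside; about 27 mm free between bar and jug wall, bridged at the top (94-106 mm) and bottom (28-40 mm).
- jug_mouth (a point): centre of the jug's mouth, 125 mm above the underside on its axis; axes as the jug's
- cap0: loose capacitor, cylinder 28 mm in diameter and 60 mm long, dark navy sleeve with a pale stripe, 45 g; origin at its centre, z along it. Standing inside the jug at the start. The sleeve is slippery: it slides on a slope of about 15 to 20 degrees.
- cap1: second such capacitor
- cap2: third such capacitor
- cap3: fourth such capacitor
- scale: counting scale for loads up to 5 kg, cream housing 240 x 220 mm (x by y), 42 mm high, fixed to the bench; origin at the centre of its underside, display and keys at its -x end
- scale_pan (a point): centre of the scale's steel pan, 60 mm above the bench, on its top surface; the pan measures 170 (x) by 180 mm (y), axes as the scale's
- cabinet_front (a point): middle of the upper front edge of a grey steel drawer module with blue fronts, fixed, 280 deep (x) x 260 wide (y) x 165 mm high; the point lies 165 mm above the bench, where the space above the open drawer ends. Axes as the module's: x points into it, away from the robot, z up. The top drawer slides out towards -x; the shallow lower one is shut for good.
- drawer (a joint): how far the top drawer is open, m: 0 fully shut, 0.195 at the outer stop; starts open by about 0.15 to 0.19. Slides easily (1.5 N friction and a little damping) and stays where it is left.
- drawer_floor (a point): centre of the top drawer's inside floor, moves with the drawer; axes as the drawer module's. Pale grey tray, inside: 235 mm long (x), 218 mm wide (y), side walls 65 mm high; blue front panel 71 mm above the floor, 150 mm above the bench, its outer face 138 mm to -x. The rear of the tray stays inside the module: open from above only in front of cabinet_front.
- drawer_handle (a point): middle of the top drawer's bar handle, a 120 mm bar along y, 35 mm in front of the drawer's face, about 128 mm above the bench
- meter: bystander: yellow multimeter, 185 x 90 x 40 mm, lying, loose; origin at the centre of its underside
- wash_bottle: bystander: white wash bottle, 72 mm in diameter, 217 mm tall with its nozzle, standing, loose; origin at the centre of its underside
- router: bystander: white router, 130 x 100 x 26 mm with a stub aerial 125 mm high, loose; origin at the centre of its underside
Things that resemble listed ones, but are neither listed nor needed, are in the scene too. What is shaped like the jug but blue or brown is not meant.

How it is judged (in metres and radians):
On the way, in this order (a step that is already met when the one before it is completed fails the run):
1. the jug is tipped well over (more than about 69 degrees) with its mouth above the drawer (angle between jug's own z axis and vertical above 1.2 rad and x of jug_mouth in the frame of drawer_floor between -0.16 and 0.13 m and y of jug_mouth in the frame of drawer_floor between -0.15 and 0.15 m), for 0.1 s.
2. all four capacitors lie in the drawer (x of cap0 in the frame of drawer_floor between -0.118 and 0.118 m and y of cap0 in the frame of drawer_floor between -0.109 and 0.109 m and z of cap0 in the frame of drawer_floor between 0 and 0.065 m and x of cap1 in the frame of drawer_floor between -0.118 and 0.118 m and y of cap1 in the frame of drawer_floor between -0.109 and 0.109 m and z of cap1 in the frame of drawer_floor between 0 and 0.065 m and x of cap2 in the frame of drawer_floor between -0.118 and 0.118 m and y of cap2 in the frame of drawer_floor between -0.109 and 0.109 m and z of cap2 in the frame of drawer_floor between 0 and 0.065 m and x of cap3 in the frame of drawer_floor between -0.118 and 0.118 m and y of cap3 in the frame of drawer_floor between -0.109 and 0.109 m and z of cap3 in the frame of drawer_floor between 0 and 0.065 m), for 0.2 s.
3. the empty jug stands upright on the pan of the scale, let go (x of jug in the frame of scale_pan between -0.05 and 0.05 m and y of jug in the frame of scale_pan between -0.05 and 0.05 m and z of jug in the frame of scale_pan between -0.005 and 0.008 m and angle between jug's own z axis and vertical below 0.09 rad and linear speed of jug below 0.02 m/s and contact force between jug and the fingers below 0.1 N), for 0.2 s.
At the end, for the whole second after the job is handed in: All four capacitors are in the top drawer, the drawer is shut to within 6 mm, and the jug stands upright (within 5 degrees) and at rest on the scale's pan, let go, its axis within 50 mm of the pan's centre each way (all of step 2 and all of step 3 and value of joint drawer below 0.006 m); the robot touches nothing.
It fails at once if the jug is dropped or banged on the scale (faster than 0.4 m/s within 15 mm of the pan) or pressed on it with more than 55 N (contact force between jug and scale above 55 N or (linear speed of jug above 0.4 m/s and horizontal distance between jug and scale_pan below 0.1 m and z of jug in the frame of scale_pan below 0.015 m)).
It fails at once if a capacitor is dropped from high or thrown (it moves faster than 2.2 m/s) (linear speed of any of cap0, cap1, cap2, cap3 above 2.2 m/s).
It fails at once if the drawer is slammed (moves faster than 0.5 m/s) (velocity of joint drawer below -0.5 m/s).
It fails at once if the multimeter, the wash bottle or the router is pushed more than 20 mm out of its place, or the bottle is knocked over (distance of any of meter, wash_bottle, router from where it was at the start of the episode above 0.02 m or angle between wash_bottle's own z axis and vertical above 0.3 rad).
It also fails if it takes over 72 s, if anything falls off the work surface, if the arm or the gripper's body presses on something with over 40 N, if the wrist force passes 120 N, or if a joint passes its speed limit or range.

### The arm

A 6-joint arm with a two-finger parallel gripper is mounted at the origin on the work surface. World frame = base frame: x ahead of the robot, y to its left, z up, the work surface at z = 0. Lengths are in mm, angles in rad, forces in N, time in s.
With the tool pointing down it reaches from about 275 to 1000 mm from the base axis. Payload 8.4 kg.
Tool frame: the origin (TCP) lies at the very end of the fingers, on their centre line; the grasp point (between the pads) lies 19 mm behind it; z points along the fingers, x is the direction in which the jaws open and shut, and the axes are right-handed (so a half turn about z gives the same grasp; the last joint's range is limited). The gripper opens to 85 mm and grips with 20 to 120 N. Pads are 22 mm wide; open, the fingers measure 114 mm over their backs; the gripper's body (76 mm by 85 mm) begins 54 mm behind the grasp point. The pads swing forward as they close: fully open they stand 13 mm farther back than shut.
Start: joints at [-1.251, 0.353, 1.633, -0, 1.155, -0.002], TCP at [197.67, -592.92, 231.281] pointing down, gripper open.
Joint ranges: [-2.63, 2.63], [-0.92, 2.1], [0.06, 2.66], [-1.3, 4.44], [0, 2.69], [-3.02, 3.02]. Speed limits (rad/s): [2.22, 2.22, 2.79, 3.14, 3.14, 3.14].

### API

Orientations are given as [roll, pitch, yaw] about the fixed x, y, z axes, in that order (R = Rz(yaw) Ry(pitch) Rx(roll)).
In Python, from rig import r gives the robot as it stands.
- The arm moves only by the tool arm_command, never from a script. Its argument "targets" is a list of rows, each a list of 6 numbers: the shift along the tool's x, y, z in m, then the turn, a rotation vector about the tool's x, y, z in rad. A call has 1 to 20 rows; each row shifts and turns the commanded pose from where the row before left it, along the tool's axes as they then stand; what a row does not reach is not made up. A row lasts 1/12 s, in which the tool goes at most 41.7 mm and 7.16 degrees, less where a joint would pass 70% of its speed; a pose out of reach is approached as far as the arm can. A call is refused whole if a number of a shift passes 0.0417 or a number of a turn 0.125, either way. A call with a gripper value outside its range is refused whole. "fingers" is the finger opening in m, from 0 to 0.0854, set as the call begins (left out, the last holds). The fingers move at their own pace and stop on an object; "squeeze" is the grip in N (left out, the last holds). Time passes only in rows, so rows that do not move let the fingers close. It gives the time, the measured TCP pose, the force and the opening at its end, in the units of the state.
- r.sense(): the state, without advancing time (a new reading comes with each control period).
- r.grab_frame(name): name is "scene" or "side" or "wrist"; returns a dict with "image" (480x640x3 uint8, blue, green, red), "fx", "fy", "cx", "cy" (pixels), "xyz" and "orientation" of the camera in the world. Camera axes: x right, y down, z forward; pixel columns grow to the right and rows downward; lengths in mm; the calibration is good to about 2 mm. A picture is of the moment at which its call begins. There is no depth.
- r.sign_off(): hands the job in, once; it reports no verdict.
The state is a dict: "clock": time; "qpos": joint angles; "qvel": joint speeds; "joint_efforts": joint torques, N m; "eef_pos": TCP position; "tcp_rot": TCP orientation; "contact_force": force on the tool from outside, world axes, zero at the start; "wrist_torque": the same for the moment, N m; "opening": opening from 0.0 (shut) to 1.0 (fully open).
Only numpy, scipy, OpenCV 4.12 (cv2) and the standard library are available. Lean on these libraries where they do the work, as an engineer would, in place of code of your own. Each camera call takes 0.05 s, during which the arm holds its last target.

## Working session

There is one attempt and no reset: what is moved stays moved. The work goes in short steps, Python scripts to look and compute and a tool call to move; the robot and the scene stay as the last step left them, time stands still between calls to the robot, and variables do not carry over. Pictures are saved under pics/ and viewed, and the job is handed in when it is done.

Besides the shell and the picture viewer there is one more tool, called as name(argument=value, ...), one argument or row to a line, values as JSON. arm_command: Moves the arm, as the interface text tells. Its arguments: {"type":"object","properties":{"targets":{"type":"array"},"fingers":{"type":"number"},"squeeze":{"type":"number"}},"required":["targets"]}

```bash
ls; mkdir -p pics; python3 - <<'E'
from rig import r
import cv2
print(r.sense())
for n in ["scene","side","wrist"]:
    f=r.grab_frame(n); cv2.imwrite(f"pics/{n}0.png",f["image"]); print(n,{k:v for k,v in f.items() if k!="image"})
E
```

```text
pics
{'clock': 0.0, 'qpos': array([-1.25139373e+00,  3.53630361e-01,  1.63414220e+00,  3.75070048e-05,
        1.15521674e+00, -2.41117642e-03]), 'qvel': array([-5.03759848e-04,  1.74053099e-03, -2.60826111e-04,  6.58554520e-05,
       -3.12875410e-04, -1.11550377e-03]), 'joint_efforts': array([-4.23548427e-04, -6.05252481e+01, -3.42065191e+01, -9.28525856e-05,
        9.41554550e-03,  1.10214353e-05]), 'eef_pos': array([ 197.53189809, -592.45203035,  230.5693473 ]), 'tcp_rot': array([-3.14155499e+00,  1.39656723e-03, -1.24899769e+00]), 'contact_force': array([-0.04139513, -0.39585109,  0.13893225]), 'wrist_torque': array([-0.0104478 , -0.00472514,  0.03298898]), 'opening': 0.9987964405695042}
scene {'fx': 617.7258390889195, 'fy': 617.7258390889195, 'cx': 318.09120143067037, 'cy': 238.8372964462707, 'xyz': array([1403.86832154, -361.88547043, 1345.56393025]), 'orientation': array([-2.5268095 , -0.00639665,  1.23449833])}
side {'fx': 524.7986701704829, 'fy': 524.7986701704829, 'cx': 322.76631037976614, 'cy': 237.27398927201685, 'xyz': array([ -209.78476419, -1009.03130912,  1129.14165678]), 'orientation': array([-2.24441095,  0.01886717, -0.71149399])}
wrist {'fx': 342.759305499619, 'fy': 342.759305499619, 'cx': 321.1191380856546, 'cy': 250.59803334289177, 'xyz': array([ 271.37244692, -568.66756149,  372.41860143]), 'orientation': array([ 2.83426091e+00,  1.55794042e-03, -1.24851583e+00])}
```

View pics/scene0.png

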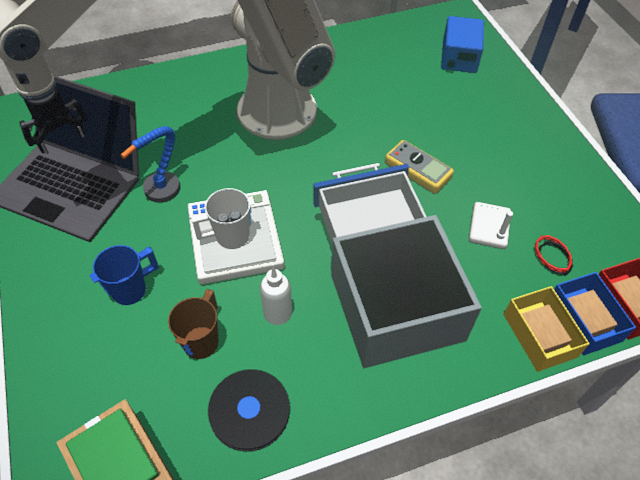

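View pics/side0.png

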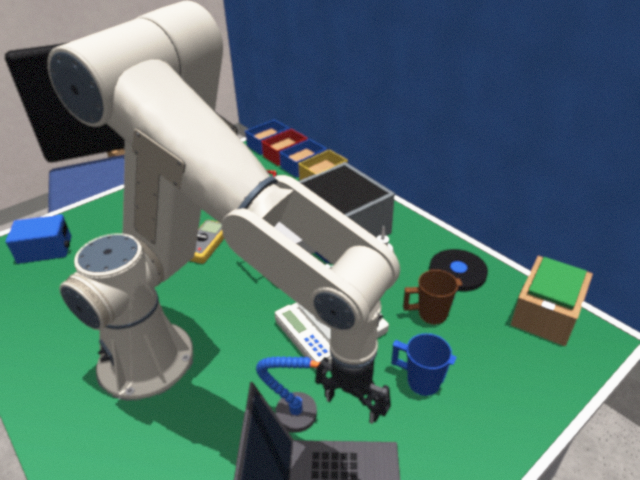

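View pics/wrist0.png

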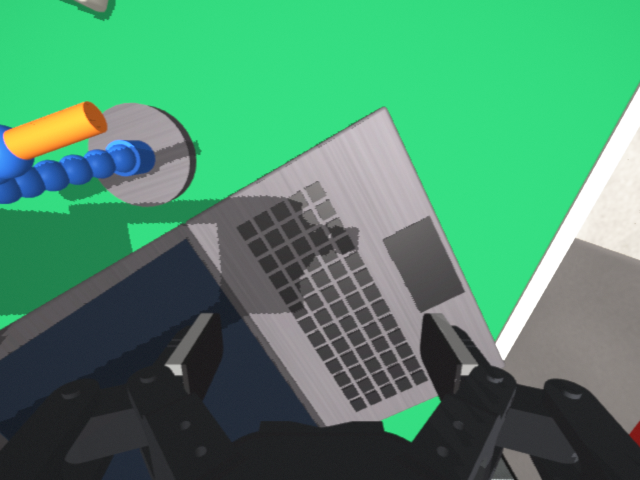

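The scene view shows the white jug with caps at about (229,217) on the scale. The blue jug is at (122,275) and the brown one at (195,328). The drawer is open around (372,210), the bottle is at (276,297), the meter at (420,165) and the router at (490,225). Next I'll enlarge the jug and write the helpers.

```bash
cat > h.py <<'E'
import numpy as np, cv2, json
from scipy.spatial.transform import Rotation as R
from rig import r
def grab(n,save=None):
    f=r.grab_frame(n)
    if save: cv2.imwrite(f"pics/{save}.png",f["image"])
    return f
def cam(f): return np.array([[f["fx"],0,f["cx"]],[0,f["fy"],f["cy"]],[0,0,1]]),R.from_euler('xyz',f["orientation"]).as_matrix(),np.array(f["xyz"])
def ray(f,uv):
    K,Rm,C=cam(f); d=Rm@np.linalg.inv(K)@np.array([uv[0],uv[1],1.]); return C,d/np.linalg.norm(d)
def onz(f,uv,z):
    C,d=ray(f,uv); return C+d*(z-C[2])/d[2]
def proj(f,P):
    K,Rm,C=cam(f); p=K@(Rm.T@(np.array(P,float)-C)); return p[:2]/p[2]
def two(f1,uv1,f2,uv2):
    C1,d1=ray(f1,uv1);C2,d2=ray(f2,uv2)
    A=np.stack([d1,-d2],1); t=np.linalg.lstsq(A,C2-C1,rcond=None)[0]
    a=C1+t[0]*d1;b=C2+t[1]*d2
    return (a+b)/2,np.linalg.norm(a-b)
def crop(img,x0,y0,x1,y1,s,name):
    cv2.imwrite(f"pics/{name}.png",cv2.resize(img[y0:y1,x0:x1],None,fx=s,fy=s,interpolation=cv2.INTER_CUBIC))
E
python3 - <<'E'
from h import *
import pickle
f=grab("scene"); pickle.dump(f,open("scene0.pkl","wb"))
crop(f["image"],180,170,300,330,3.7,"c_jug")
crop(f["image"],300,130,520,370,2.4,"c_drw")
for uv,z in [((229,200),185),((197,228),128),((120,265),0),((276,300),0)]: print(uv,z,onz(f,uv,z).round())
for P in [(0,0,0),(500,0,0),(500,-300,0),(500,300,0)]: print(P,proj(f,P).round())
E
```

```text
(229, 200) 185 [ 455. -249.  185.]
(197, 228) 128 [ 468. -339.  128.]
(120, 265) 0 [ 421. -551.    0.]
(276, 300) 0 [ 652. -201.    0.]
(0, 0, 0) [276. 109.]
(500, 0, 0) [331. 232.]
(500, -300, 0) [222. 263.]
(500, 300, 0) [432. 204.]
```

View pics/c_jug.png

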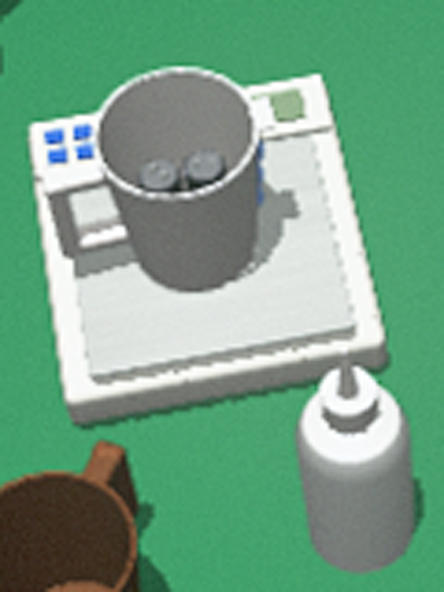

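View pics/c_drw.png

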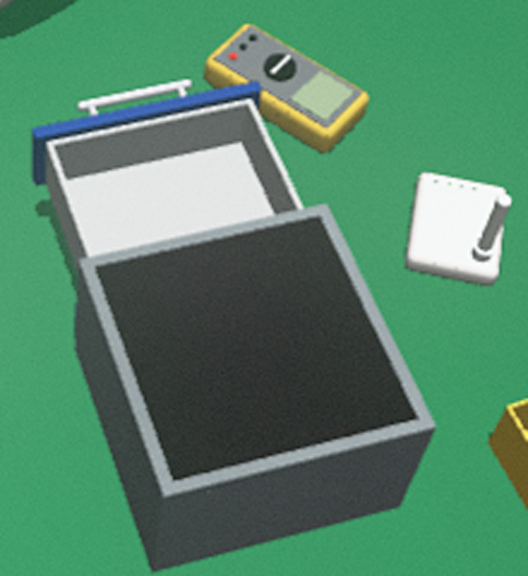

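```bash
cat >> h.py <<'E'
def pose(s=None):
    s=s or r.sense(); return np.array(s["eef_pos"]),R.from_euler('xyz',s["tcp_rot"])
def plan(p1,R1,n=None,v=35.,w=0.11,start=None):
    "n identical rows from current pose to p1(mm),R1"
    p0,R0=start or pose()
    rv=(R0.inv()*R1).as_rotvec(); d=R0.inv().apply(np.array(p1,float)-p0)
    if n is None: n=int(np.ceil(max(np.linalg.norm(d)/v,np.abs(rv).max()/w,np.linalg.norm(rv)/0.12,1)))
    for _ in range(20):
        S=sum(R.from_rotvec(rv/n*k).as_matrix() for k in range(n)); s=np.linalg.solve(S,d)
        if np.linalg.norm(s)<v*1.15: break
        n+=1
    print("n",n,"row",np.r_[s/1000,rv/n].round(4).tolist())
    return n,s,rv/n
E
python3 - <<'E'
from h import *
import pickle
f=pickle.load(open("scene0.pkl","rb"))
C=lambda x,y:(180+x/3.7,170+y/3.7)
D=lambda x,y:(300+x/2.4,130+y/2.4)
for n,uv,z in [("rimL",C(98,125),185),("rimR",C(261,125),185),("rimT",C(180,68),185),("rimB",C(180,200),185),
 ("panNL",C(95,380),60),("panNR",C(354,325),60),("panFR",C(330,130),60),
 ("h top out",C(50,192),166),("hbot",C(75,255),88),
 ("frontL",D(33,130),150),("frontR",D(260,88),150),("cabL",D(80,262),165),("cabR",D(325,208),165),("cabBL",D(165,495),165),("cabBR",D(435,428),165),
 ("hdlL",D(80,105),128),("hdlR",D(190,85),128),("lamp tip",(124,153),250),("bluejug",(122,262),125),("bottle base",(278,320),0),("router aer",(508,210),125),("meter",(420,165),40)]:
    print(n,onz(f,uv,z).round())
print(R.from_euler('xyz',[np.pi,0,-0.6]).as_matrix().round(2))
plan([197,-592,400],pose()[1])
R1=R.from_euler('xyz',[np.pi,0,-0.6])
plan([370,-250,400],R1,start=(np.array([197,-592,400]),pose()[1]))
E
```

```text
rimL [ 449. -303.  185.]
rimR [ 483. -203.  185.]
rimT [ 420. -241.  185.]
rimB [ 525. -268.  185.]
panNL [ 556. -348.   60.]
panNR [ 570. -174.   60.]
panFR [ 404. -141.   60.]
h top out [ 477. -344.  166.]
hbot [ 473. -339.   88.]
frontL [446. -31. 150.]
frontR [470. 220. 150.]
cabL [632. -46. 165.]
cabR [650. 209. 165.]
cabBL [891. -62. 165.]
cabBR [909. 194. 165.]
hdlL [412.  35. 128.]
hdlR [424. 160. 128.]
lamp tip [ 286. -457.  250.]
bluejug [ 506. -528.  125.]
bottle base [ 707. -213.    0.]
router aer [664. 409. 125.]
meter [389. 307.  40.]
[[ 0.83 -0.56 -0.  ]
 [-0.56 -0.83 -0.  ]
 [ 0.    0.   -1.  ]]
n 5 row [-0.0002, 0.0001, -0.0338, 0.0, 0.0, 0.0]
n 11 row [-0.0166, -0.0314, 0.0, -0.0, 0.0001, -0.059]
```

arm_command(
  targets=[
    [0,0,-0.034,0,0,0],
    [0,0,-0.034,0,0,0],
    [0,0,-0.034,0,0,0],
    [0,0,-0.034,0,0,0],
    [0,0,-0.034,0,0,0],
    [-0.0166,-0.0314,0,0,0,-0.059],
    [-0.0166,-0.0314,0,0,0,-0.059],
    [-0.0166,-0.0314,0,0,0,-0.059],
    [-0.0166,-0.0314,0,0,0,-0.059],
    [-0.0166,-0.0314,0,0,0,-0.059],
    [-0.0166,-0.0314,0,0,0,-0.059],
    [-0.0166,-0.0314,0,0,0,-0.059],
    [-0.0166,-0.0314,0,0,0,-0.059],
    [-0.0166,-0.0314,0,0,0,-0.059],
    [-0.0166,-0.0314,0,0,0,-0.059],
    [-0.0166,-0.0314,0,0,0,-0.059],
    [0,0,0,0,0,0],
    [0,0,0,0,0,0],
  ],
)

```text
clock: 1.7
eef_pos: [371.0, -248.8, 401.5]
tcp_rot: [3.142, -0.001, -0.597]
contact_force: [-0.2, 0.3, 0.2]
opening: 1.001
```

```bash
python3 - <<'E'
from h import *
import pickle
s=r.sense(); print(s["clock"],s["qpos"].round(3),s["eef_pos"].round(1),s["tcp_rot"].round(3))
for n in ["wrist","side"]:
    f=grab(n,n+"1"); pickle.dump(f,open(n+"1.pkl","wb")); print(f["xyz"])
E
```

```text
1.7 [-0.594 -0.066  1.755 -0.     1.451  0.003] [ 371.  -248.8  401.5] [ 3.142e+00 -1.000e-03 -5.970e-01]
[ 414.675651   -184.9770767   543.30217708]
[ -209.78476419 -1009.03130912  1129.14165678]
```

View pics/wrist1.png

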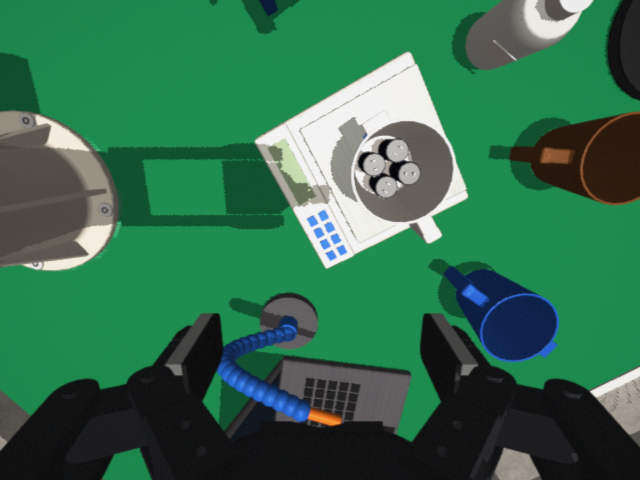

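View pics/side1.png

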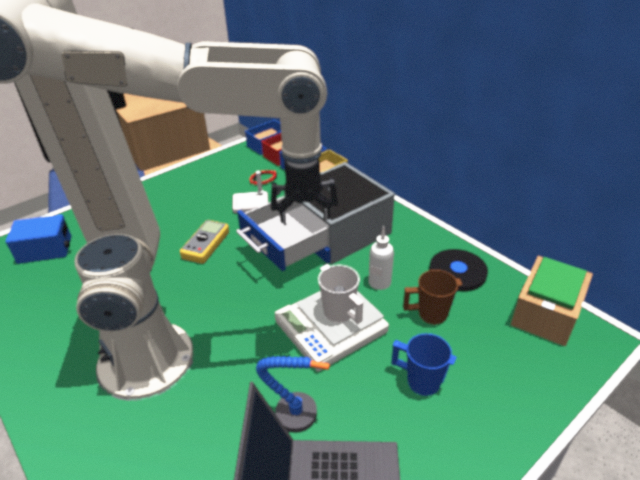

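The wrist view shows the white jug mouth at about (405,172) with four caps in it. Its handle tip is at (430,232), and the blue jug's handle is at (448,268). The side view shows the white jug at (340,292) with its handle at (354,312), and the drawer is clear.

```bash
python3 - <<'E'
from h import *
import pickle
w=pickle.load(open("wrist1.pkl","rb"));s=pickle.load(open("side1.pkl","rb"))
crop(w["image"],240,40,500,300,3,"c_w1"); crop(s["image"],230,190,410,370,4,"c_s1")
E
```

```text
(no output)
```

View pics/c_w1.png

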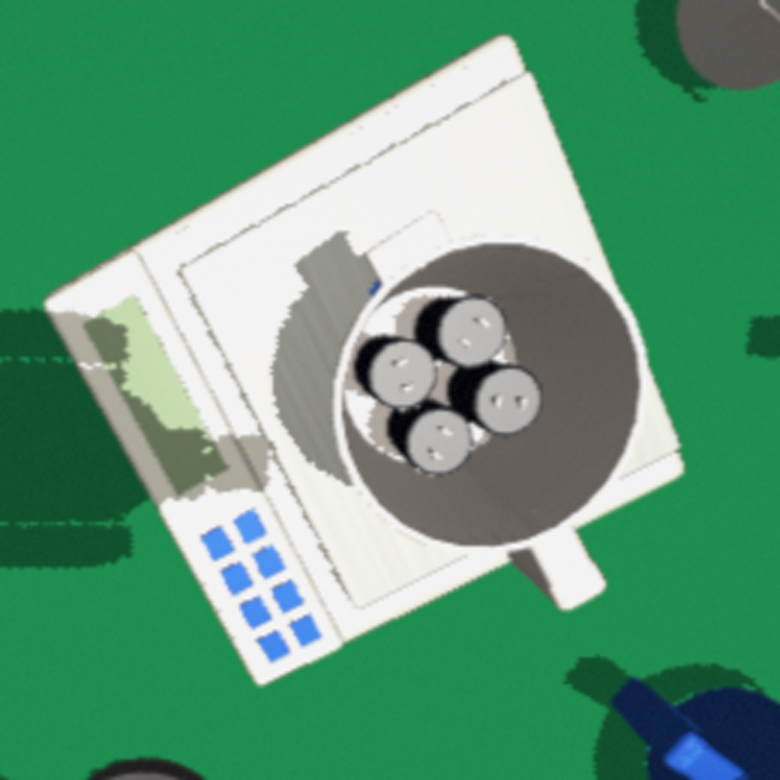

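View pics/c_s1.png

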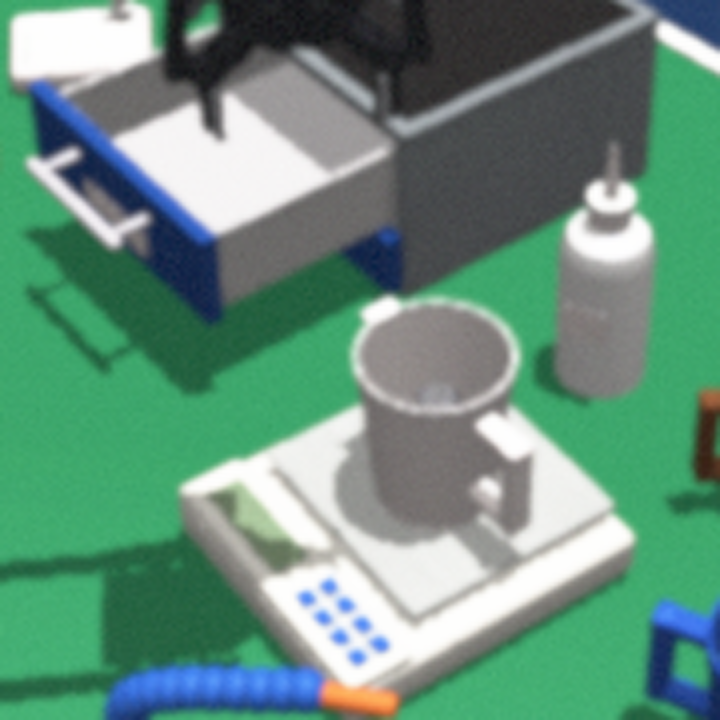

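```bash
python3 - <<'E'
from h import *
import pickle
w=pickle.load(open("wrist1.pkl","rb"));s=pickle.load(open("side1.pkl","rb"));f=pickle.load(open("scene0.pkl","rb"))
W=lambda x,y:(240+x/3,40+y/3);S=lambda x,y:(230+x/4,190+y/4);C=lambda x,y:(180+x/3.7,170+y/3.7);D=lambda x,y:(300+x/2.4,130+y/2.4)
# rim points: ellipse through hand-read extremes
def ell(pts): 
    e=cv2.fitEllipse(np.array(pts,np.float32)); return e[0]
rw=[W(335,395),W(641,380),W(500,241),W(480,549),W(378,285),W(385,505),W(590,510),W(595,285)]
rs=[S(355,355),S(518,355),S(437,299),S(437,411),S(385,315),S(490,398),S(385,398),S(490,315)]
rc=[C(98,130),C(261,128),C(180,68),C(182,200),C(125,83),C(235,83),C(125,180),C(240,178)]
for n,a,b in [("w-s",(w,rw),(s,rs)),("w-c",(w,rw),(f,rc)),("s-c",(s,rs),(f,rc))]:
    P,e=two(a[0],ell(a[1]),b[0],ell(b[1])); print("mouth",n,P.round(1),round(e,1))
for z in (180,185,190):
    for nm,ff,rr in (("w",w,rw),("s",s,rs),("c",f,rc)):
        q=np.array([onz(ff,p,z) for p in rr]); c,rad=cv2.minEnclosingCircle(q[:,:2].astype(np.float32)); print(z,nm,np.round(c,1),round(rad,1), q[:,:2].mean(0).round(1))
# handle top outer edge mid
hw=W(588,592);hs=S(518,452)
print("handle outer top",two(w,hw,s,hs),onz(w,hw,166).round(1),onz(s,hs,166).round(1),onz(f,C(50,192),166).round(1))
# pan corners
pw=[W(180,268),W(355,606),W(682,450),W(530,72)]
q=np.array([onz(w,p,60) for p in pw]);print(q.round(1),q.mean(0))
ps=[S(412,614),S(612,505),S(270,468)]
print(np.array([onz(s,p,60) for p in ps]).round(1))
print("pan tri",two(w,pw[1],s,ps[0]),two(w,pw[2],s,ps[1]),two(w,pw[0],s,ps[2]))
# cabinet/drawer
for n,a,b in [("cabL",S(402,133),D(80,262)),("frontL",S(212,240),D(33,130)),("frontR",S(33,88),D(260,88)),("hdlL",S(113,242),D(80,105)),("hdlR",S(33,163),D(190,85)),("cabBL",S(655,12),D(165,495))]:
    P,e=two(s,a,f,b);print(n,P.round(1),round(e,1))
P,e=two(s,S(612,143),f,C(347,365));print("bottle tip",P.round(),e)
print("lamp tip", two(s,S(395,702),w,(335,421)))
print("blue handle", two(s,S(665,610),w,W(635,685)))
print("blue jug centre", [onz(w,(520,325),125)])
E
```

```text
mouth w-s [ 469.9 -257.8  179.1] 2.6
mouth w-c [ 468.8 -255.4  181.1] 2.7
mouth s-c [ 470.2 -256.2  180.1] 4.9
180 w [ 467.2 -258.8] 54.8 [ 467.9 -257.8]
180 s [ 472.  -257.2] 54.0 [ 471.2 -258.4]
180 c [ 466.7 -253.4] 56.2 [ 466.7 -253.2]
185 w [ 466.4 -257.8] 54.1 [ 467.2 -256.8]
185 s [ 468.4 -261.2] 53.7 [ 467.6 -262.3]
185 c [ 470.7 -253.8] 56.0 [ 470.7 -253.6]
190 w [ 465.7 -256.8] 53.3 [ 466.5 -255.8]
190 s [ 464.8 -265.1] 53.4 [ 464.  -266.3]
190 c [ 474.8 -254.3] 55.8 [ 474.7 -254.1]
handle outer top (array([ 464.04594989, -345.68026336,  161.67890384]), np.float64(3.719946193406764)) [ 465.1 -344.9  166. ] [ 459.1 -348.2  166. ] [ 477. -344.  166.]
[[ 400.8 -156.5   60. ]
 [ 381.6 -332.    60. ]
 [ 548.5 -353.7   60. ]
 [ 567.4 -175.6   60. ]] [ 474.55783599 -254.44729338   60.        ]
[[ 380.  -334.9   60. ]
 [ 545.7 -354.6   60. ]
 [ 392.6 -171.    60. ]]
pan tri (array([ 381.47402333, -332.97506255,   57.02443966]), np.float64(0.265133262153447)) (array([ 548.00178276, -353.76933   ,   58.32502852]), np.float64(1.9977134992843222)) (array([ 401.3445176 , -156.33527824,   42.55268686]), np.float64(2.8078231371661597))
cabL [629.7 -44.7 162.5] 1.9
frontL [450.8 -34.1 152.8] 5.8
frontR [465.9 221.8 143.5] 2.4
hdlL [411.6  35.2 127.6] 0.5
hdlR [422.3 159.8 125.3] 1.9
cabBL [890.9 -61.4 164.2] 0.3
bottle tip [ 692. -205.  211.] 5.564806788007912
lamp tip (array([ 248.90050321, -465.46414784,  207.43966236]), np.float64(6.116972215078982))
blue handle (array([ 484.21112963, -445.82429712,   72.90505877]), np.float64(22.9579443189508))
blue jug centre [array([ 506.52662418, -537.84302667,  125.        ])]
```

```bash
python3 - <<'E'
from h import *
th=np.radians(60);Rt=R.from_euler('xyz',[np.pi+th,0,-0.04]);z=Rt.as_matrix()[:,2];print(Rt.as_matrix().round(2))
G=np.array([465,-340,127.]);A=G-100*z+[0,0,130];B=G-100*z;T=G+19*z
print(A,B,T)
plan(A,Rt,n=20)
E
```

```text
[[ 1.   -0.02  0.03]
 [-0.04 -0.5   0.87]
 [ 0.   -0.87 -0.5 ]]
[ 461.53682207 -426.53326758  307.        ] [ 461.53682207 -426.53326758  177.        ] [ 465.65800381 -323.55867916  117.5       ]
n 20 row [0.0077, 0.0085, 0.0005, 0.051, -0.0147, -0.0254]
```

arm_command(
  targets=[
    [0.0077,0.0085,0.0005,0.051,-0.0147,-0.0254],
    [0.0077,0.0085,0.0005,0.051,-0.0147,-0.0254],
    [0.0077,0.0085,0.0005,0.051,-0.0147,-0.0254],
    [0.0077,0.0085,0.0005,0.051,-0.0147,-0.0254],
    [0.0077,0.0085,0.0005,0.051,-0.0147,-0.0254],
    [0.0077,0.0085,0.0005,0.051,-0.0147,-0.0254],
    [0.0077,0.0085,0.0005,0.051,-0.0147,-0.0254],
    [0.0077,0.0085,0.0005,0.051,-0.0147,-0.0254],
    [0.0077,0.0085,0.0005,0.051,-0.0147,-0.0254],
    [0.0077,0.0085,0.0005,0.051,-0.0147,-0.0254],
    [0.0077,0.0085,0.0005,0.051,-0.0147,-0.0254],
    [0.0077,0.0085,0.0005,0.051,-0.0147,-0.0254],
    [0.0077,0.0085,0.0005,0.051,-0.0147,-0.0254],
    [0.0077,0.0085,0.0005,0.051,-0.0147,-0.0254],
    [0.0077,0.0085,0.0005,0.051,-0.0147,-0.0254],
    [0.0077,0.0085,0.0005,0.051,-0.0147,-0.0254],
    [0.0077,0.0085,0.0005,0.051,-0.0147,-0.0254],
    [0.0077,0.0085,0.0005,0.051,-0.0147,-0.0254],
    [0.0077,0.0085,0.0005,0.051,-0.0147,-0.0254],
    [0.0077,0.0085,0.0005,0.051,-0.0147,-0.0254],
  ],
  fingers=0.055,
)

```text
clock: 3.47
eef_pos: [460.1, -428.1, 306.4]
tcp_rot: [-2.09, -0.0, -0.041]
contact_force: [0.1, -0.0, 0.9]
opening: 0.643
```

```bash
python3 - <<'E'
from h import *
import pickle
s=r.sense(); print(s["clock"],s["qpos"].round(3),s["eef_pos"].round(1),s["tcp_rot"].round(3))
for n in ["wrist"]:
    f=grab(n,n+"2"); pickle.dump(f,open(n+"2.pkl","wb")); print(f["xyz"])
E
```

```text
3.4667 [-1.019  0.792  1.111  0.603  2.116 -0.905] [ 460.1 -428.1  306.4] [-2.09  -0.    -0.041]
[ 456.61892959 -513.78340969  443.83666095]
```

View pics/wrist2.png

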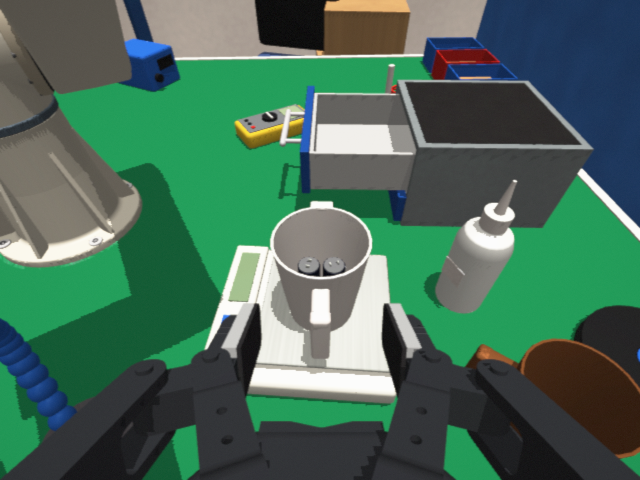

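The view shows the handle bar at (320,325), in line with the gripper centre, and the jug mouth at (322,250). I'll check the lateral numbers.

```bash
python3 - <<'E'
from h import *
import pickle
w=pickle.load(open("wrist2.pkl","rb"));s=pickle.load(open("side1.pkl","rb"));w1=pickle.load(open("wrist1.pkl","rb"))
crop(w["image"],250,190,400,370,3.3,"c_w2")
for z in (128,166): print(z,proj(w,(465,-347,z)),proj(w,(465,-340,z)))
print(proj(w,(468.5,-257,185)))
E
```

```text
128 [322.35709864 340.68450126] [322.06287138 334.42807396]
166 [322.5141754  320.86243479] [322.19210151 314.35404695]
[322.21541183 237.36906674]
```

View pics/c_w2.png

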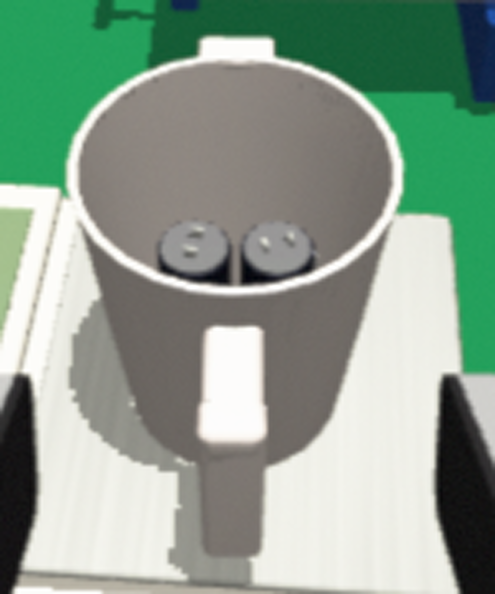

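```bash
python3 - <<'E'
from h import *
import pickle
w=pickle.load(open("wrist2.pkl","rb"));s=pickle.load(open("side1.pkl","rb"));w1=pickle.load(open("wrist1.pkl","rb"))
print("top outer",two(w,(320.6,323.3),w1,(240+590/3,40+593/3)),two(w,(320.6,323.3),s,(230+518/4,190+452/4)))
print("bar bottom outer on plane y=-347")
C,d=ray(w,(320.3,358));print(C+d*(-347-C[1])/d[1])
C,d=ray(w,(320.6,323.3));print(C+d*(-347-C[1])/d[1])
e=cv2.fitEllipse(np.array([(68,175),(403,175),(235,55),(235,293),(110,90),(360,90),(120,255),(350,258)],np.float32))[0]
print("rim",two(w,(250+e[0]/3.3,190+e[1]/3.3),w1,(240+490/3,40+393/3)))
th=np.radians(60);Rt=R.from_euler('xyz',[np.pi+th,0,-0.04]);z=Rt.as_matrix()[:,2]
G=np.array([464,-341,126.]);B=G-100*z;T=G+19*z
print(B,T);plan(B,Rt);plan(T,Rt,n=6,start=(B,Rt))
E
```

```text
top outer (array([ 464.61361902, -347.22932018,  162.55328936]), np.float64(2.834351808249806)) (array([ 463.18522093, -344.93260234,  159.82411964]), np.float64(1.5780191020964416))
bar bottom outer on plane y=-347
[ 462.90176004 -347.           89.04777806]
[ 463.22543679 -347.          161.78160688]
rim (array([ 468.59201207, -257.31779943,  178.37527184]), np.float64(1.8539994258504573))
[ 460.53682207 -427.53326758  176.        ] [ 464.65800381 -324.55867916  116.5       ]
n 4 row [-0.0, 0.0274, 0.0157, -0.0028, 0.0003, -0.0004]
n 6 row [0.0, -0.0, 0.0198, 0.0, 0.0, 0.0]
```

arm_command(
  targets=[
    [0,0.0274,0.0157,-0.0028,0,0],
    [0,0.0274,0.0157,-0.0028,0,0],
    [0,0.0274,0.0157,-0.0028,0,0],
    [0,0.0274,0.0157,-0.0028,0,0],
    [0,0,0,0,0,0],
    [0,0,0,0,0,0],
  ],
)

```text
clock: 4.02
eef_pos: [459.8, -426.9, 180.5]
tcp_rot: [-2.101, 0.003, -0.041]
contact_force: [-0.2, 0.2, 0.1]
opening: 0.644
```

```bash
python3 - <<'E'
from h import *
th=np.radians(60);Rt=R.from_euler('xyz',[np.pi+th,0,-0.04]);z=Rt.as_matrix()[:,2]
G=np.array([464,-341,126.]);T=G+19*z
s=r.sense(); print(s["eef_pos"],s["tcp_rot"],s["contact_force"])
plan(T,Rt,n=7)
f=grab("wrist","wrist3")
E
```

```text
[ 459.83134184 -426.91553736  180.45394651] [-2.10142052  0.00256096 -0.04077159] [-0.23756907  0.21820134  0.0730839 ]
n 7 row [0.0001, 0.0005, 0.0172, 0.001, 0.0001, -0.0004]
```

View pics/wrist3.png

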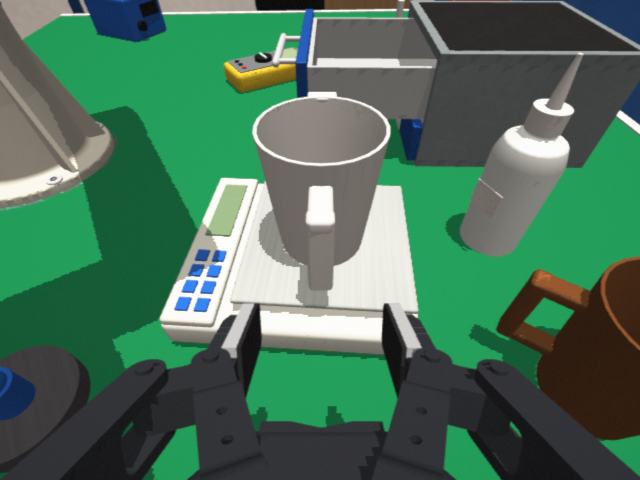

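The bar at (320,245) is centred between the pads (about 321), so I'm advancing.

arm_command(
  targets=[
    [0,0.0005,0.0172,0.001,0,0],
    [0,0.0005,0.0172,0.001,0,0],
    [0,0.0005,0.0172,0.001,0,0],
    [0,0.0005,0.0172,0.001,0,0],
    [0,0.0005,0.0172,0.001,0,0],
    [0,0.0005,0.0172,0.001,0,0],
    [0,0.0005,0.0172,0.001,0,0],
    [0,0,0,0,0,0],
  ],
)

```text
clock: 4.73
eef_pos: [465.1, -323.3, 118.8]
tcp_rot: [-2.097, -0.0, -0.038]
contact_force: [-0.6, 0.2, -0.2]
opening: 0.647
```

```bash
python3 - <<'E'
from h import *
s=r.sense(); print(s["eef_pos"],s["tcp_rot"],s["contact_force"],s["qpos"])
f=grab("wrist","wrist4");f=grab("side","side4");crop(f["image"],230,190,410,370,4,"c_s4")
E
```

```text
[ 465.12162381 -323.32065297  118.82770453] [-2.09711604e+00 -1.76020366e-04 -3.82773173e-02] [-0.57839863  0.22557081 -0.16079976] [-0.94051671  0.86993112  1.41923562  0.57633118  1.751955   -1.07660314]
```

View pics/wrist4.png

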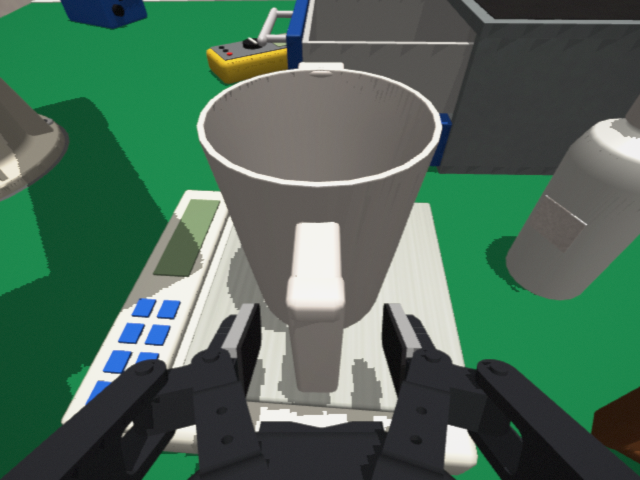

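View pics/c_s4.png

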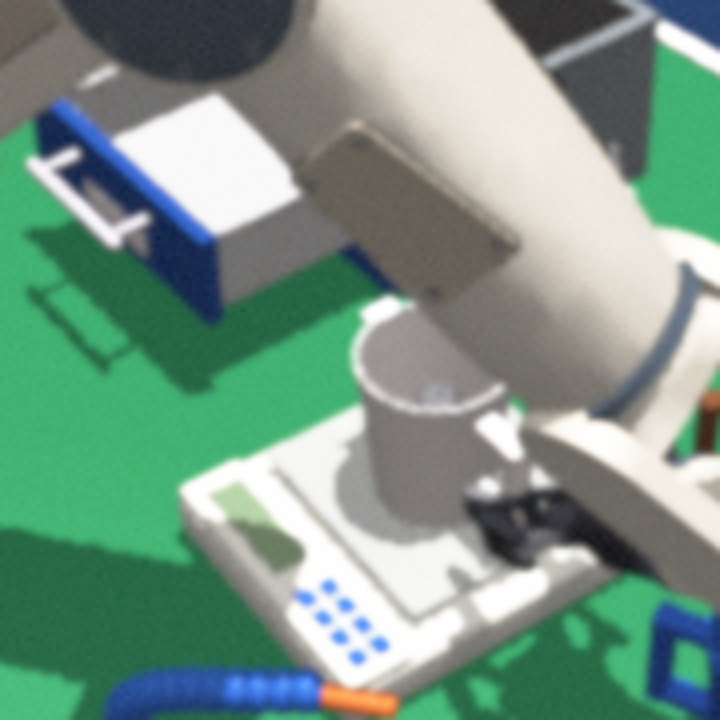

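The pads straddle the bar, which is about 1.5 mm left of centre. I'll correct that and close.

arm_command(
  targets=[
    [-0.0015,0,0,0,0,0],
    [0,0,0,0,0,0],
    [0,0,0,0,0,0],
    [0,0,0,0,0,0],
    [0,0,0,0,0,0],
    [0,0,0,0,0,0],
    [0,0,0,0,0,0],
    [0,0,0,0,0,0],
  ],
  fingers=0.0,
  squeeze=100,
)

```text
clock: 5.5
eef_pos: [463.6, -325.8, 118.5]
tcp_rot: [-2.098, -0.001, -0.04]
contact_force: [-1.3, -5.1, 5.7]
opening: 0.212
```

```bash
python3 - <<'E'
from h import *
s=r.sense(); print(s["eef_pos"],s["tcp_rot"],s["contact_force"],s["opening"]*85.4)
p,R0=pose(); plan(p+[0,0,30],R0,n=6)
f=grab("wrist","wrist5")
E
```

```text
[ 463.60627979 -325.76749781  118.46883448] [-2.09808200e+00 -1.07030038e-03 -3.97198862e-02] [-1.30310187 -5.10705691  5.66489008] 18.07053148679588
n 6 row [0.0, -0.0043, -0.0025, 0.0, 0.0, 0.0]
```

View pics/wrist5.png

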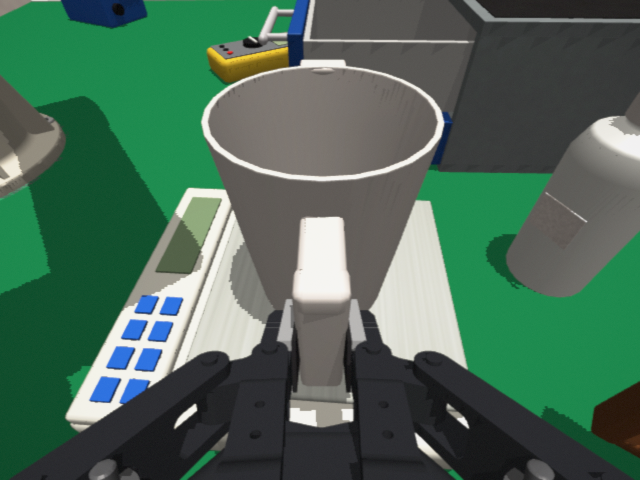

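arm_command(
  targets=[
    [0,-0.0043,-0.0025,0,0,0],
    [0,-0.0043,-0.0025,0,0,0],
    [0,-0.0043,-0.0025,0,0,0],
    [0,-0.0043,-0.0025,0,0,0],
    [0,-0.0043,-0.0025,0,0,0],
    [0,-0.0043,-0.0025,0,0,0],
    [0,0,0,0,0,0],
    [0,0,0,0,0,0],
  ],
)

```text
clock: 6.22
eef_pos: [463.5, -324.7, 147.7]
tcp_rot: [-2.098, -0.0, -0.039]
contact_force: [-0.4, 0.0, -3.6]
opening: 0.217
```

```bash
python3 - <<'E'
from h import *
s=r.sense(); print(s["eef_pos"],s["tcp_rot"],s["contact_force"],s["wrist_torque"],s["opening"]*85.4,s["qpos"])
f=grab("wrist","wrist6")
E
```

```text
[ 463.54192685 -324.666933    147.71034036] [-2.09774566e+00 -2.88153723e-04 -3.89292862e-02] [-0.35470959  0.03454068 -3.58863674] [-1.2538439   0.03480686 -0.02531394] 18.506062093375828 [-0.94334187  0.83252711  1.41821776  0.57858957  1.78447744 -1.05678337]
```

View pics/wrist6.png

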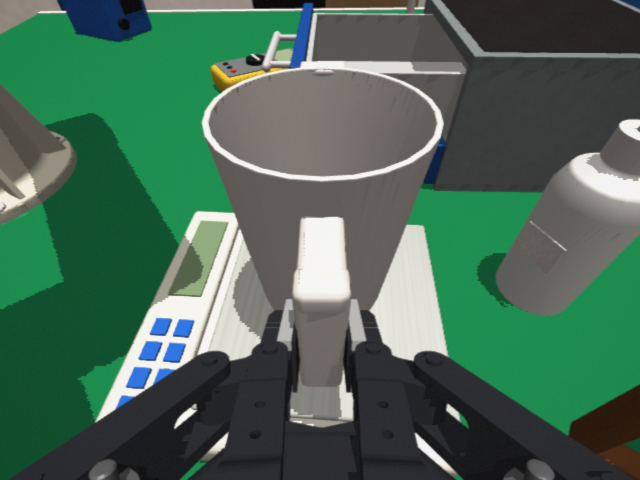

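Gripped without slip: the lift reads 3.6 N, about 0.37 kg, which fits a full jug. Next I'll fit a simple kinematic model to the recorded poses so I can check that the pouring poses are reachable.

```bash
cat > kin.py <<'E'
import numpy as np
from scipy.spatial.transform import Rotation as R
from scipy.optimize import least_squares
data=[([-1.2514,.3536,1.6341,0,1.1552,-.0024],(197.5,-592.5,230.6),(-3.1416,.0014,-1.249)),
([-.594,-.066,1.755,0,1.451,.003],(371,-248.8,401.5),(3.142,-.001,-.597)),
([-1.019,.792,1.111,.603,2.116,-.905],(460.1,-428.1,306.4),(-2.09,0,-.041)),
([-.9405,.8699,1.4192,.5763,1.752,-1.0766],(465.12,-323.32,118.83),(-2.0971,0,-.0383)),
([-.9433,.8325,1.4182,.5786,1.7845,-1.0568],(463.54,-324.67,147.71),(-2.0977,0,-.0389))]
E_=lambda a,q:R.from_euler(a,q)
def fk(q,p,s4=1,s6=1):
    d1,a1,L2,a3,d4,d6=p
    R1=E_('z',q[0]);R2=R1*E_('y',q[1]);R3=R2*E_('y',q[2])
    R6=R3*E_('z',s4*q[3])*E_('y',q[4])*E_('z',s6*q[5])
    wc=R1.apply([a1,0,d1])+R2.apply([0,0,L2])+R3.apply([a3,0,d4])
    return wc+R6.apply([0,0,d6]),R6*E_('z',np.pi),wc
def fit():
    best=None
    for s4 in(1,-1):
        for s6 in(1,-1):
            f=lambda p:np.concatenate([fk(q,p,s4,s6)[0]-np.array(x) for q,x,_ in data])
            o=least_squares(f,[400,50,450,0,450,250])
            a=max((fk(q,o.x,s4,s6)[1].inv()*R.from_euler('xyz',e)).magnitude() for q,_,e in data)
            if best is None or o.cost+1e6*a<best[0]: best=(o.cost+1e6*a,o.x,s4,s6,o.cost,a,o.fun)
    return best
LO=[-2.63,-.92,.06,-1.3,0,-3.02];HI=[2.63,2.1,2.66,4.44,2.69,3.02]
def ik(p,Rt,q0,par,s4,s6):
    def f(q):
        x,Rq,_=fk(q,par,s4,s6); return np.r_[(x-p)/100,(Rq.inv()*Rt).as_rotvec()]
    o=least_squares(f,np.clip(q0,np.array(LO)+1e-3,np.array(HI)-1e-3),bounds=(LO,HI)); return o.x,o.cost
E
python3 - <<'E'
from kin import *
b=fit(); print(b[1].round(1),b[2:6],b[6].round(1))
par,s4,s6=b[1:4]
import pickle; pickle.dump((par,s4,s6),open("kin.pkl","wb"))
yaw=-0.055
# jug in tool frame
Rt=R.from_euler('xyz',[-2.098,-.001,-.04]); T=np.array([463.6,-325.8,118.5])
Rj=R.from_euler('z',np.pi/2-.04); J=np.array([466.9,-258,60.])
rel_p=Rt.inv().apply(J-T); rel_R=Rt.inv()*Rj
def tool_for(mouth,phi,yaw):
    Rjj=R.from_euler('z',np.pi/2+yaw)*R.from_euler('y',phi)
    Jp=mouth-Rjj.apply([0,0,125]); Rtt=Rjj*rel_R.inv(); return Jp-Rtt.apply(rel_p),Rtt
for yaw in (-.06,-.5,-1.0,-1.57):
  q=np.array(data[4][0])
  for phi in (0,30,60,90,105,120,130):
    p,Rtt=tool_for(np.array([557,50,220+(80 if phi<30 else 0)]),np.radians(phi),yaw)
    q,c=ik(p,Rtt,q,par,s4,s6); print(yaw,phi,p.round(),q.round(2),"%.1e"%c, fk(q,par,s4,s6)[2].round())
E
```

```text
[ 2.940e+02 -4.000e-01  5.715e+02  5.960e+01  4.944e+02  3.451e+02] (1, 1, np.float64(2.4038809928979084), 0.0007164433967599197) [-1.3 -0.9 -0.3 -1.1 -1.   0.1  0.  -0.1  0.  -0.2 -0.   0.1 -0.2  0.
  0.1]
-0.06 0 [552. -18. 234.] [-0.53  0.54  1.77  0.88  1.52 -0.85] 3.8e-24 [ 534. -315.  407.]
-0.06 30 [551. -42. 196.] [-0.38  0.37  1.8   0.53  1.19 -0.57] 7.3e-29 [ 540. -213.  496.]
-0.06 60 [551. -41. 246.] [-0.07  0.23  1.77 -0.    1.14 -0.01] 1.1e-29 [551. -40. 591.]
-0.06 90 [552. -16. 288.] [ 0.27  0.28  1.71 -0.51  1.36  0.49] 1.9e-29 [563. 157. 586.]
-0.06 105 [554.   3. 303.] [ 0.41  0.37  1.67 -0.69  1.53  0.66] 1.0e-30 [568. 248. 546.]
-0.06 120 [555.  26. 312.] [ 0.52  0.5   1.63 -0.83  1.71  0.77] 7.5e-20 [573. 325. 484.]
-0.06 130 [556.  43. 315.] [ 0.57  0.59  1.61 -0.91  1.82  0.83] 2.2e-29 [575. 367. 432.]
-0.5 0 [524.  -9. 234.] [-0.62  0.36  2.1   1.14  1.24 -0.85] 2.0e-28 [ 381. -271.  407.]
-0.5 30 [512. -30. 196.] [-0.4   0.21  2.04  0.66  0.95 -0.31] 2.4e-21 [ 430. -181.  496.]
-0.5 60 [513. -30. 246.] [-0.06  0.17  1.85 -0.    1.13  0.44] 1.3e-29 [513. -29.
[... 907 characters left out ...]
.  47. 315.] [ 0.26  0.83  1.14 -0.41  2.34  1.17] 2.1e-26 [824. 222. 432.]
-1.57 0 [489.  51. 234.] [ 0.26  0.01  2.61  3.58  0.55 -1.82] 1.8e-24 [191.  50. 407.]
-1.57 30 [465.  51. 196.] [ 0.11 -0.07  2.49  4.44  0.   -2.78] 2.2e-02 [240.  26. 452.]
-1.57 60 [465.  51. 246.] [ 0.11 -0.15  2.5   4.44  0.   -2.76] 3.3e-01 [223.  24. 470.]
-1.57 90 [490.  51. 288.] [ 0.1  -0.17  2.46  4.44  0.   -2.74] 9.9e-01 [237.  25. 487.]
-1.57 105 [510.  51. 303.] [ 0.1  -0.15  2.42  4.44  0.   -2.72] 1.4e+00 [253.  26. 494.]
-1.57 120 [533.  51. 312.] [ 0.1  -0.11  2.38  4.44  0.   -2.7 ] 1.9e+00 [274.  27. 498.]
-1.57 130 [550.  51. 315.] [ 0.1  -0.08  2.36  4.44  0.   -2.68] 2.3e+00 [290.  28. 499.]
```

The model fits to about 1 mm, and pouring towards +y is reachable to 130°. Planning the carry waypoints.

```bash
cat >> h.py <<'E'
_Rt=R.from_euler('xyz',[-2.098,-.001,-.04]); _T=np.array([463.6,-325.8,118.5])
_Rj=R.from_euler('z',np.pi/2-.04); _J=np.array([466.9,-258,60.])
rel_p=_Rt.inv().apply(_J-_T); rel_R=_Rt.inv()*_Rj
def tool_for(mouth,phi,yaw):
    Rjj=R.from_euler('z',np.pi/2+yaw)*R.from_euler('y',np.radians(phi))
    Jp=np.array(mouth,float)-Rjj.apply([0,0,125]); Rtt=Rjj*rel_R.inv(); return Jp-Rtt.apply(rel_p),Rtt
def jug_now():
    p,q=pose(); Rjj=q*rel_R; J=p+q.apply(rel_p); return J,J+Rjj.apply([0,0,125]),np.degrees(np.arccos(Rjj.as_matrix()[2,2]))
E
python3 - <<'E'
from h import *
print(jug_now())
st=pose()
for m,phi,yaw,n in [((466.9,-258,345),0,-.04,7),((545,-60,335),25,-.06,12),((557,45,262),75,-.06,12),((557,50,216),95,-.06,6),((557,50,214),118,-.06,14)]:
    t=tool_for(m,phi,yaw); print(m,phi,t[0].round()); plan(*t,n=n,v=40,start=st); st=t
E
```

```text
(array([ 466.59075824, -256.72752804,   88.93362781]), array([ 466.73156543, -256.81066131,  213.93352086]), np.float64(0.0749506893259019))
(466.9, -258, 345) 0 [ 464. -326.  278.]
n 7 row [0.0, -0.0161, -0.0096, -0.0001, 0.0002, -0.0001]
(545, -60, 335) 25 [ 539. -149.  303.]
n 12 row [0.0056, -0.0116, 0.0099, -0.0364, 0.0012, 0.0011]
(557, 45, 262) 75 [552. -37. 310.]
n 12 row [0.0005, -0.0097, 0.0014, -0.0727, -0.0001, -0.0]
(557, 50, 216) 95 [553. -10. 289.]
n 6 row [-0.0, -0.0055, 0.0014, -0.0582, -0.0001, -0.0]
(557, 50, 214) 118 [555.  23. 305.]
n 14 row [0.0, -0.0009, -0.0025, -0.0287, -0.0, -0.0]
```

arm_command(
  targets=[
    [0,-0.0161,-0.0096,0,0,0],
    [0,-0.0161,-0.0096,0,0,0],
    [0,-0.0161,-0.0096,0,0,0],
    [0,-0.0161,-0.0096,0,0,0],
    [0,-0.0161,-0.0096,0,0,0],
    [0,-0.0161,-0.0096,0,0,0],
    [0,-0.0161,-0.0096,0,0,0],
    [0.0056,-0.0116,0.0099,-0.0364,0.0012,0.0011],
    [0.0056,-0.0116,0.0099,-0.0364,0.0012,0.0011],
    [0.0056,-0.0116,0.0099,-0.0364,0.0012,0.0011],
    [0.0056,-0.0116,0.0099,-0.0364,0.0012,0.0011],
    [0.0056,-0.0116,0.0099,-0.0364,0.0012,0.0011],
    [0.0056,-0.0116,0.0099,-0.0364,0.0012,0.0011],
    [0.0056,-0.0116,0.0099,-0.0364,0.0012,0.0011],
    [0.0056,-0.0116,0.0099,-0.0364,0.0012,0.0011],
    [0.0056,-0.0116,0.0099,-0.0364,0.0012,0.0011],
    [0.0056,-0.0116,0.0099,-0.0364,0.0012,0.0011],
    [0.0056,-0.0116,0.0099,-0.0364,0.0012,0.0011],
    [0.0056,-0.0116,0.0099,-0.0364,0.0012,0.0011],
    [0,0,0,0,0,0],
  ],
)

```text
clock: 7.93
eef_pos: [539.6, -146.5, 305.8]
tcp_rot: [-2.534, -0.001, -0.056]
contact_force: [0.4, 1.5, -4.9]
opening: 0.217
```

```bash
python3 - <<'E'
from h import *
print(jug_now(),r.sense()["qpos"].round(2),r.sense()["contact_force"])
st=pose()
for m,phi,yaw,n in [((557,45,262),75,-.06,12),((557,50,216),95,-.06,6),((557,50,214),118,-.06,14)]:
    t=tool_for(m,phi,yaw); print(m,phi,t[0].round()); plan(*t,n=n,v=40,start=st); st=t
f=grab("side","side7");f=grab("wrist","wrist7");f=grab("scene","scene7")
E
```

```text
(array([ 542.31709879, -109.77118   ,  224.08615619]), array([545.2404609 , -57.00998969, 337.3677114 ]), np.float64(25.007502303953267)) [-0.58  0.35  1.61  0.52  1.52 -0.64] [ 0.38224628  1.5111622  -4.94584131]
(557, 45, 262) 75 [552. -37. 310.]
n 12 row [0.0005, -0.0094, 0.0016, -0.0727, -0.0001, 0.0003]
(557, 50, 216) 95 [553. -10. 289.]
n 6 row [-0.0, -0.0055, 0.0014, -0.0582, -0.0001, -0.0]
(557, 50, 214) 118 [555.  23. 305.]
n 14 row [0.0, -0.0009, -0.0025, -0.0287, -0.0, -0.0]
```

View pics/wrist7.png

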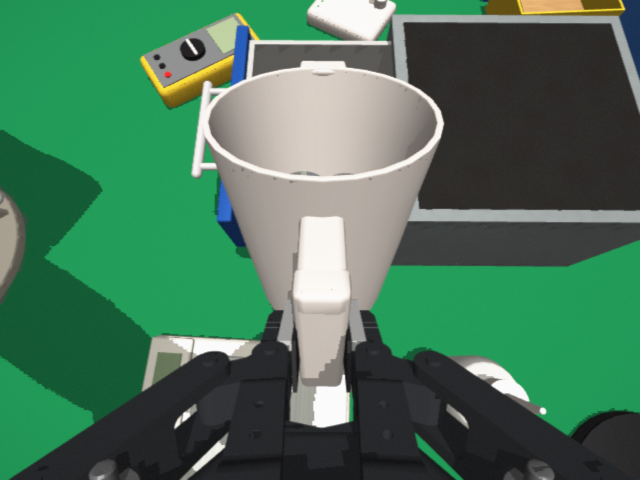

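View pics/scene7.png

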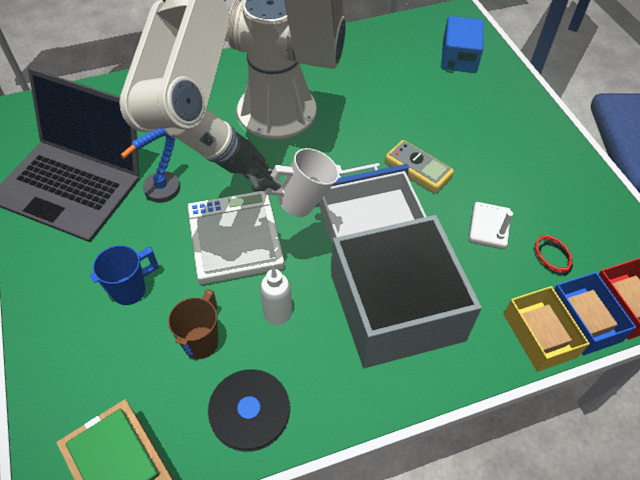

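The jug is tilted 25° at scene (310,180), just right of the open drawer and lined up with it. The pan is now fully visible at (235,245). I'll carry on to 95°.

arm_command(
  targets=[
    [0.0005,-0.0094,0.0016,-0.0727,0,0.0003],
    [0.0005,-0.0094,0.0016,-0.0727,0,0.0003],
    [0.0005,-0.0094,0.0016,-0.0727,0,0.0003],
    [0.0005,-0.0094,0.0016,-0.0727,0,0.0003],
    [0.0005,-0.0094,0.0016,-0.0727,0,0.0003],
    [0.0005,-0.0094,0.0016,-0.0727,0,0.0003],
    [0.0005,-0.0094,0.0016,-0.0727,0,0.0003],
    [0.0005,-0.0094,0.0016,-0.0727,0,0.0003],
    [0.0005,-0.0094,0.0016,-0.0727,0,0.0003],
    [0.0005,-0.0094,0.0016,-0.0727,0,0.0003],
    [0.0005,-0.0094,0.0016,-0.0727,0,0.0003],
    [0.0005,-0.0094,0.0016,-0.0727,0,0.0003],
    [0,-0.0055,0.0014,-0.0582,0,0],
    [0,-0.0055,0.0014,-0.0582,0,0],
    [0,-0.0055,0.0014,-0.0582,0,0],
    [0,-0.0055,0.0014,-0.0582,0,0],
    [0,-0.0055,0.0014,-0.0582,0,0],
    [0,-0.0055,0.0014,-0.0582,0,0],
    [0,0,0,0,0,0],
  ],
)

```text
clock: 9.67
eef_pos: [552.2, -11.9, 284.6]
tcp_rot: [2.526, 0.006, -0.063]
contact_force: [-1.1, 0.9, -4.6]
opening: 0.212
```

```bash
python3 - <<'E'
from h import *
print(jug_now(),r.sense()["qpos"].round(2),r.sense()["contact_force"])
plan(*tool_for((557,50,214),118,-.06),n=14,v=40)
f=grab("scene","scene8");crop(f["image"],230,80,490,300,3,"c_sc8");f=grab("side","side8");crop(f["image"],180,120,420,320,3.2,"c_sd8")
E
```

```text
(array([548.34141635, -76.11909677, 222.21229081]), array([556.23650625,  48.1372901 , 211.12094838]), np.float64(95.09059167242592)) [ 0.31  0.32  1.71 -0.57  1.41  0.56] [-1.0658859   0.89972138 -4.64336303]
n 14 row [0.0, -0.0007, -0.0028, -0.0286, 0.0005, 0.0001]
```

View pics/c_sc8.png

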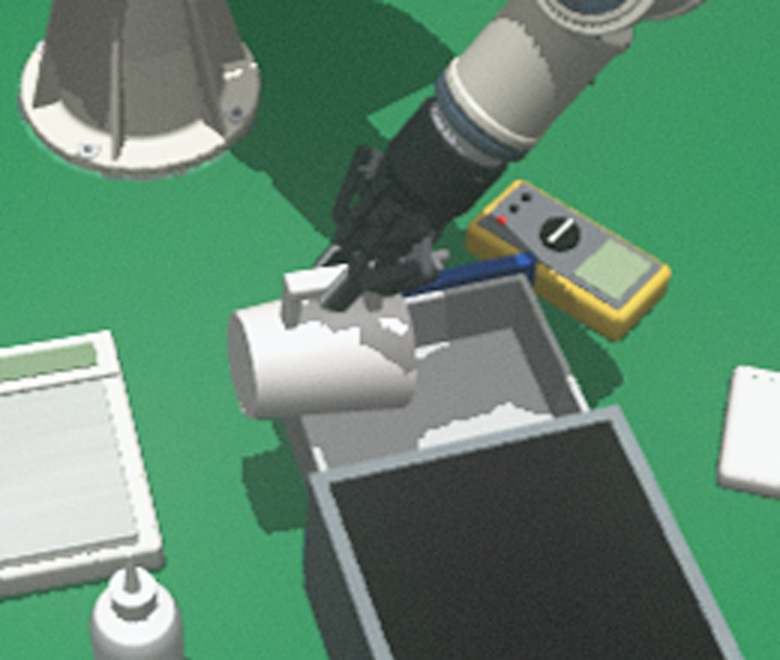

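View pics/c_sd8.png

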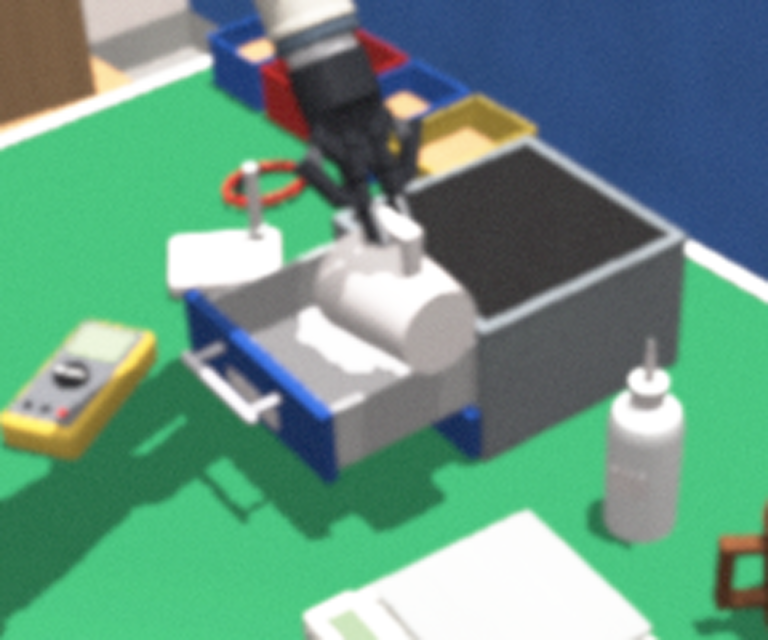

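The jug lies at 95° with its mouth over the tray at crop (400,350), and no caps are out yet. Tipping slowly to 118°.

arm_command(
  targets=[
    [0,-0.0007,-0.0028,-0.0286,0.0005,0],
    [0,-0.0007,-0.0028,-0.0286,0.0005,0],
    [0,-0.0007,-0.0028,-0.0286,0.0005,0],
    [0,-0.0007,-0.0028,-0.0286,0.0005,0],
    [0,-0.0007,-0.0028,-0.0286,0.0005,0],
    [0,-0.0007,-0.0028,-0.0286,0.0005,0],
    [0,-0.0007,-0.0028,-0.0286,0.0005,0],
    [0,-0.0007,-0.0028,-0.0286,0.0005,0],
    [0,-0.0007,-0.0028,-0.0286,0.0005,0],
    [0,-0.0007,-0.0028,-0.0286,0.0005,0],
    [0,-0.0007,-0.0028,-0.0286,0.0005,0],
    [0,-0.0007,-0.0028,-0.0286,0.0005,0],
    [0,-0.0007,-0.0028,-0.0286,0.0005,0],
    [0,-0.0007,-0.0028,-0.0286,0.0005,0],
    [0,0,0,0,0,0],
    [0,0,0,0,0,0],
    [0,0,0,0,0,0],
    [0,0,0,0,0,0],
  ],
)

```text
clock: 11.27
eef_pos: [555.5, 21.7, 307.6]
tcp_rot: [2.128, -0.005, -0.057]
contact_force: [-0.1, -0.4, -3.5]
opening: 0.215
```

```bash
python3 - <<'E'
from h import *
print(jug_now(),r.sense()["qpos"].round(2),r.sense()["contact_force"])
f=grab("scene","scene9");crop(f["image"],230,80,490,300,3,"c_sc9");f=grab("wrist","wrist9");f=grab("side","side9");crop(f["image"],180,120,420,320,3.2,"c_sd9")
E
```

```text
(array([551.43836284, -61.69503252, 274.95313156]), array([558.1345732 ,  48.58125066, 216.47833242]), np.float64(117.89148011635046)) [ 0.5   0.48  1.65 -0.81  1.67  0.76] [-0.08196218 -0.37256885 -3.54722713]
```

View pics/c_sc9.png

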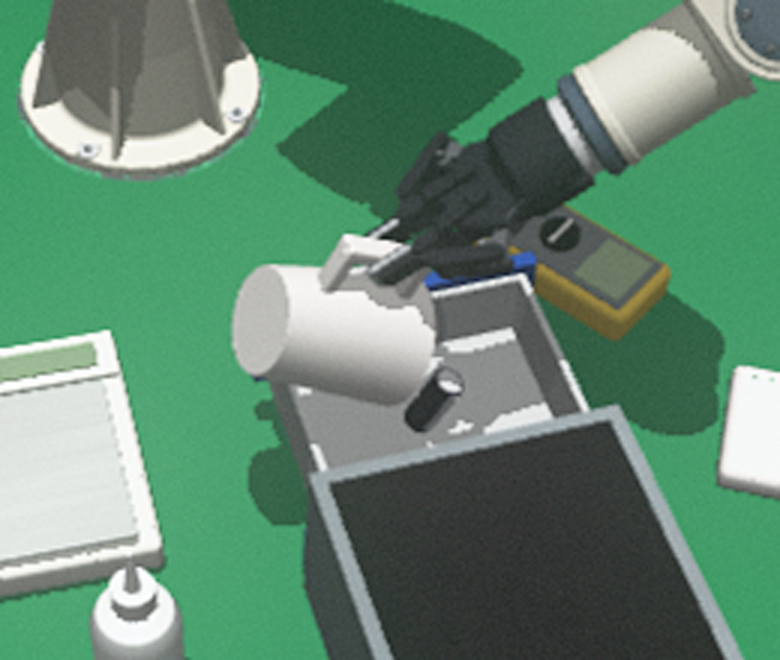

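View pics/wrist9.png

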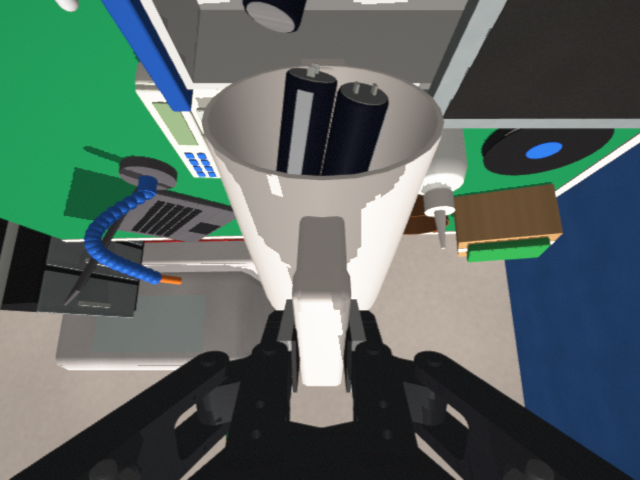

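One cap is out, at wrist (272,12), and others are at the lip around (308,120) and (355,130). I'll let them slide and tip a little more.

arm_command(
  targets=[
    [0,0,0,0,0,0],
    [0,0,0,0,0,0],
    [0,0,0,0,0,0],
    [0,0,0,0,0,0],
    [0,0,0,0,0,0],
    [0,0,0,0,0,0],
  ],
)

```text
clock: 11.92
eef_pos: [555.5, 21.9, 307.3]
tcp_rot: [2.127, -0.004, -0.057]
contact_force: [0.6, -0.0, -2.4]
opening: 0.216
```

```bash
python3 - <<'E'
from h import *
print(jug_now(),r.sense()["qpos"].round(2),r.sense()["contact_force"])
f=grab("scene","scene10");crop(f["image"],230,80,490,300,3,"c_sc10");f=grab("wrist","wrist10")
plan(*tool_for((557,52,216),128,-.06),n=8,v=40)
E
```

```text
(array([551.38162539, -61.4350103 , 274.67487583]), array([558.01310335,  48.82828187, 216.16821039]), np.float64(117.90800757545222)) [ 0.5   0.48  1.65 -0.81  1.67  0.76] [ 0.62799709 -0.00700513 -2.41571894]
n 8 row [-0.0001, -0.0008, -0.0023, -0.022, -0.0005, -0.0004]
```

View pics/c_sc10.png

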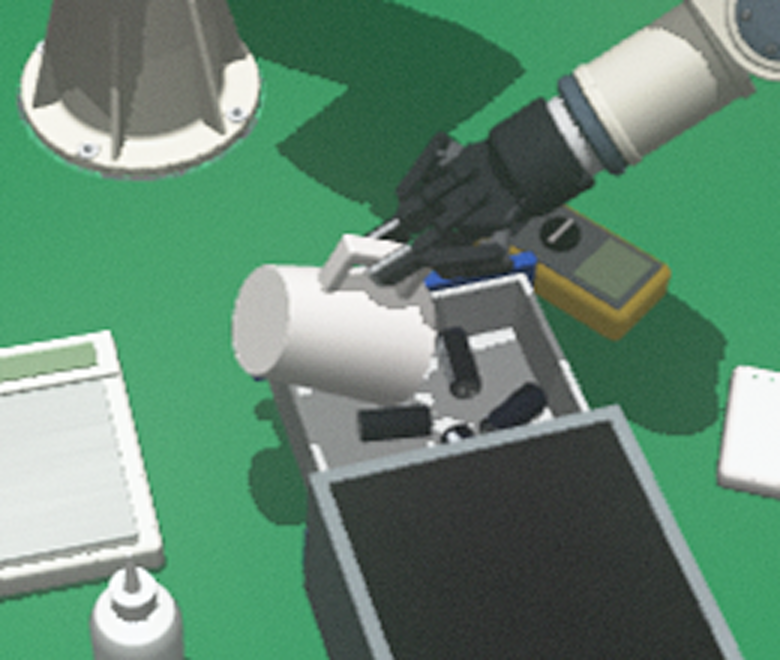

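View pics/wrist10.png

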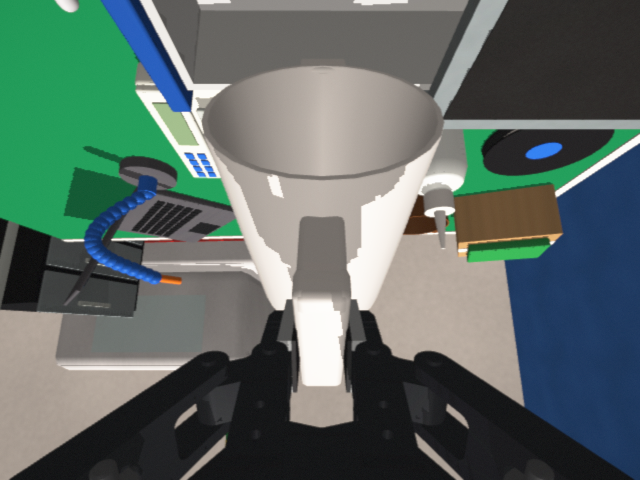

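All four caps lie in the tray, at crop (395,422), (458,362), (515,405) and (457,432), and the wrist view shows the jug empty. I'll return along the same path.

```bash
python3 - <<'E'
from h import *
st=pose()
for m,phi,yaw,n in [((557,45,262),75,-.06,9),((545,-60,335),25,-.06,11),((471,-255,345),0,-.04,10),((471,-255,215),0,-.04,7)]:
    t=tool_for(m,phi,yaw); print(m,phi,t[0].round()); plan(*t,n=n,v=40,start=st); st=t
E
```

```text
(557, 45, 262) 75 [552. -37. 310.]
n 9 row [-0.0001, 0.0054, 0.0039, 0.0832, -0.0005, -0.0001]
(545, -60, 335) 25 [ 539. -149.  303.]
n 11 row [-0.0005, 0.0106, -0.0007, 0.0793, 0.0001, 0.0]
(471, -255, 345) 0 [ 468. -323.  278.]
n 10 row [-0.0062, 0.0142, -0.0111, 0.0436, -0.0014, -0.0013]
(471, -255, 215) 0 [ 468. -323.  148.]
n 7 row [-0.0, 0.016, 0.0093, 0.0, 0.0, 0.0]
```

arm_command(
  targets=[
    [0,0.0054,0.0039,0.0832,-0.0005,0],
    [0,0.0054,0.0039,0.0832,-0.0005,0],
    [0,0.0054,0.0039,0.0832,-0.0005,0],
    [0,0.0054,0.0039,0.0832,-0.0005,0],
    [0,0.0054,0.0039,0.0832,-0.0005,0],
    [0,0.0054,0.0039,0.0832,-0.0005,0],
    [0,0.0054,0.0039,0.0832,-0.0005,0],
    [0,0.0054,0.0039,0.0832,-0.0005,0],
    [0,0.0054,0.0039,0.0832,-0.0005,0],
    [-0.0005,0.0106,-0.0007,0.0793,0,0],
    [-0.0005,0.0106,-0.0007,0.0793,0,0],
    [-0.0005,0.0106,-0.0007,0.0793,0,0],
    [-0.0005,0.0106,-0.0007,0.0793,0,0],
    [-0.0005,0.0106,-0.0007,0.0793,0,0],
    [-0.0005,0.0106,-0.0007,0.0793,0,0],
    [-0.0005,0.0106,-0.0007,0.0793,0,0],
    [-0.0005,0.0106,-0.0007,0.0793,0,0],
    [-0.0005,0.0106,-0.0007,0.0793,0,0],
    [-0.0005,0.0106,-0.0007,0.0793,0,0],
    [-0.0005,0.0106,-0.0007,0.0793,0,0],
  ],
)

```text
clock: 13.68
eef_pos: [539.5, -150.1, 303.5]
tcp_rot: [-2.532, -0.002, -0.059]
contact_force: [-0.4, 0.3, -3.3]
opening: 0.212
```

```bash
python3 - <<'E'
from h import *
print(jug_now(),r.sense()["contact_force"])
st=pose()
for m,phi,yaw,n in [((471,-255,345),0,-.04,10),((471,-255,215),0,-.04,8)]:
    t=tool_for(m,phi,yaw); print(m,phi,t[0].round()); plan(*t,n=n,v=40,start=st); st=t
f=grab("scene","scene11");crop(f["image"],230,80,490,300,3,"c_sc11")
E
```

```text
(array([ 542.34885097, -113.22013293,  221.86005042]), array([545.41629111, -60.70439089, 335.2517946 ]), np.float64(24.887757998898866)) [-0.36398782  0.26607176 -3.27367452]
(471, -255, 345) 0 [ 468. -323.  278.]
n 10 row [-0.0063, 0.0141, -0.011, 0.0434, -0.0015, -0.0013]
(471, -255, 215) 0 [ 468. -323.  148.]
n 8 row [-0.0, 0.014, 0.0082, 0.0, 0.0, 0.0]
```

View pics/c_sc11.png

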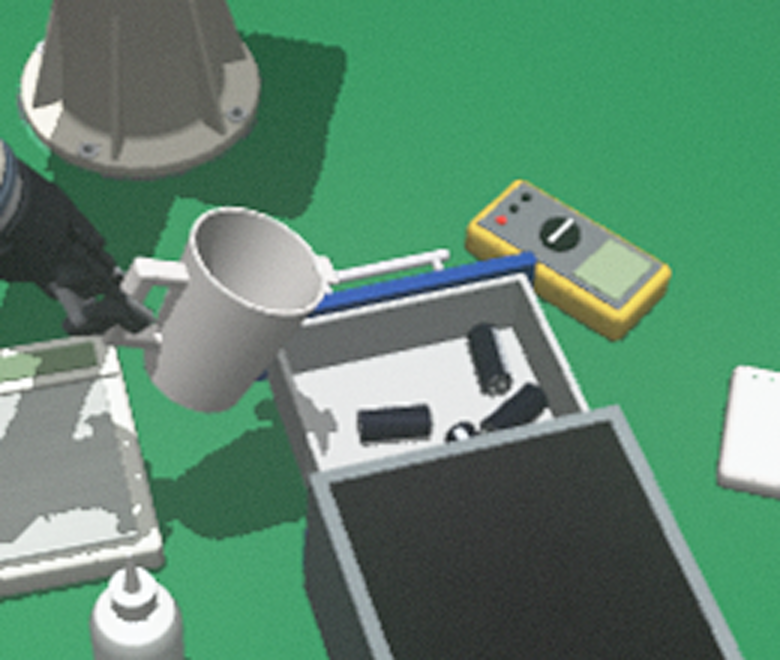

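The drawer holds four caps and the jug is empty. Carrying it back to 30 mm above the pan.

arm_command(
  targets=[
    [-0.0063,0.0141,-0.011,0.0434,-0.0015,-0.0013],
    [-0.0063,0.0141,-0.011,0.0434,-0.0015,-0.0013],
    [-0.0063,0.0141,-0.011,0.0434,-0.0015,-0.0013],
    [-0.0063,0.0141,-0.011,0.0434,-0.0015,-0.0013],
    [-0.0063,0.0141,-0.011,0.0434,-0.0015,-0.0013],
    [-0.0063,0.0141,-0.011,0.0434,-0.0015,-0.0013],
    [-0.0063,0.0141,-0.011,0.0434,-0.0015,-0.0013],
    [-0.0063,0.0141,-0.011,0.0434,-0.0015,-0.0013],
    [-0.0063,0.0141,-0.011,0.0434,-0.0015,-0.0013],
    [-0.0063,0.0141,-0.011,0.0434,-0.0015,-0.0013],
    [0,0.014,0.0082,0,0,0],
    [0,0.014,0.0082,0,0,0],
    [0,0.014,0.0082,0,0,0],
    [0,0.014,0.0082,0,0,0],
    [0,0.014,0.0082,0,0,0],
    [0,0.014,0.0082,0,0,0],
    [0,0.014,0.0082,0,0,0],
    [0,0.014,0.0082,0,0,0],
    [0,0,0,0,0,0],
    [0,0,0,0,0,0],
  ],
)

```text
clock: 15.4
eef_pos: [467.8, -320.8, 147.8]
tcp_rot: [-2.099, 0.001, -0.04]
contact_force: [1.3, -0.2, -1.8]
opening: 0.212
```

```bash
python3 - <<'E'
from h import *
print(jug_now(),r.sense()["contact_force"])
plan(*tool_for((471,-255,187),0,-.04),n=14)
f=grab("scene","scene12");crop(f["image"],180,150,300,300,4,"c_sc12");f=grab("wrist","wrist12")
E
```

```text
(array([ 470.93864417, -253.07877485,   89.26999944]), array([ 471.23625198, -252.95902553,  214.2695878 ]), np.float64(0.14704238252558796)) [ 1.27546824 -0.20349367 -1.79372895]
n 14 row [-0.0, 0.0018, 0.0009, 0.0001, 0.0001, -0.0001]
```

View pics/c_sc12.png

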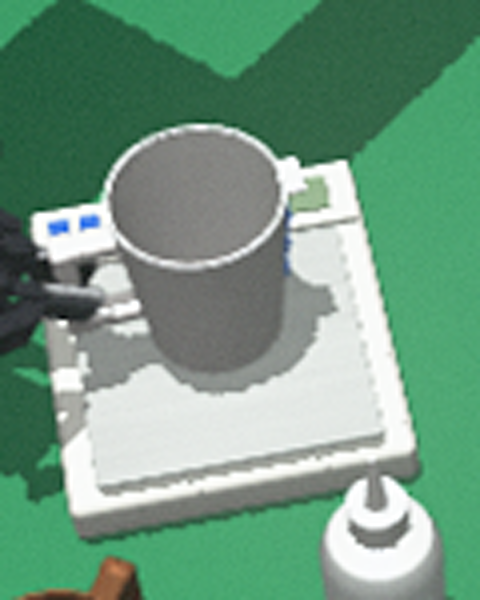

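View pics/wrist12.png

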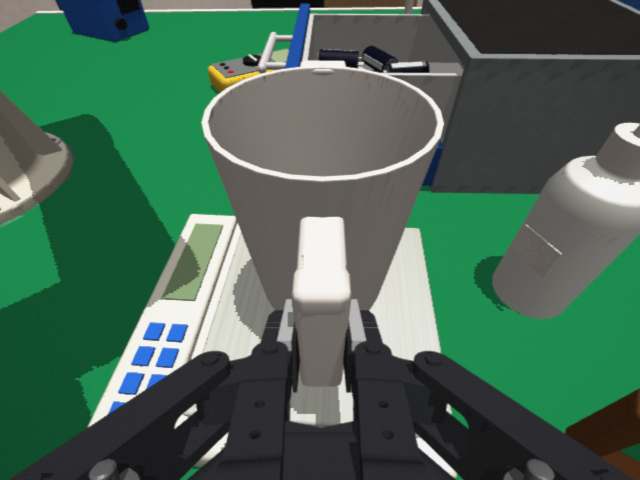

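Empty, upright, over the pan; the load reads 1.8 N. Lowering slowly.

arm_command(
  targets=[
    [0,0.0018,0.001,0,0,0],
    [0,0.0018,0.001,0,0,0],
    [0,0.0018,0.001,0,0,0],
    [0,0.0018,0.001,0,0,0],
    [0,0.0018,0.001,0,0,0],
    [0,0.0018,0.001,0,0,0],
    [0,0.0018,0.001,0,0,0],
    [0,0.0018,0.001,0,0,0],
    [0,0.0018,0.001,0,0,0],
    [0,0.0018,0.001,0,0,0],
    [0,0.0018,0.001,0,0,0],
    [0,0.0018,0.001,0,0,0],
    [0,0.0009,0.0005,0,0,0],
    [0,0,0,0,0,0],
    [0,0,0,0,0,0],
  ],
)

```text
clock: 16.75
eef_pos: [467.9, -321.8, 122.9]
tcp_rot: [-2.101, 0.0, -0.04]
contact_force: [-0.3, 0.1, -2.8]
opening: 0.218
```

arm_command(
  targets=[
    [0,0.0009,0.0005,0,0,0],
    [0,0.0009,0.0005,0,0,0],
    [0,0.0009,0.0005,0,0,0],
    [0,0,0,0,0,0],
    [0,0,0,0,0,0],
  ],
)

```text
clock: 17.17
eef_pos: [467.9, -321.9, 119.8]
tcp_rot: [-2.101, 0.0, -0.04]
contact_force: [-0.3, 0.5, -1.8]
opening: 0.211
```

arm_command(
  targets=[
    [0,0.0009,0.0005,0,0,0],
    [0,0,0,0,0,0],
    [0,0,0,0,0,0],
  ],
)

```text
clock: 17.42
eef_pos: [468.0, -321.9, 119.0]
tcp_rot: [-2.101, 0.0, -0.04]
contact_force: [-0.4, -0.3, -2.7]
opening: 0.216
```

arm_command(
  targets=[
    [0,0.0006,0.0004,0,0,0],
    [0,0,0,0,0,0],
    [0,0.0006,0.0004,0,0,0],
    [0,0,0,0,0,0],
    [0,0,0,0,0,0],
  ],
)

```text
clock: 17.83
eef_pos: [468.0, -322.0, 118.4]
tcp_rot: [-2.1, -0.001, -0.04]
contact_force: [-0.7, -1.7, 4.9]
opening: 0.214
```

```bash
python3 - <<'E'
from h import *
s=r.sense();print(s["contact_force"],s["wrist_torque"],s["eef_pos"])
f=grab("scene","scene13");crop(f["image"],180,150,300,300,4,"c_sc13");f=grab("side","side13");crop(f["image"],260,240,400,370,5,"c_sd13")
E
```

```text
[-0.65198805 -1.70402043  4.87582051] [0.20761816 0.06224236 0.06630585] [ 468.0463439  -321.97650603  118.42995245]
```

View pics/c_sd13.png

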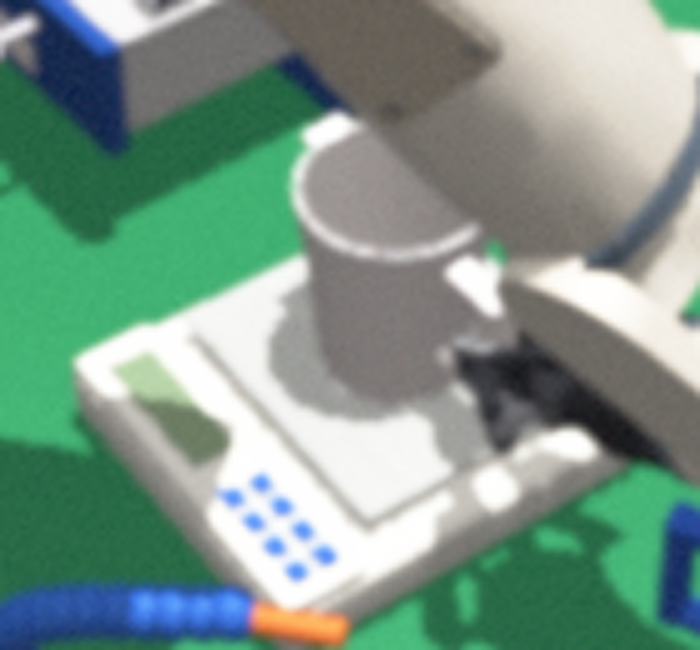

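View pics/c_sc13.png

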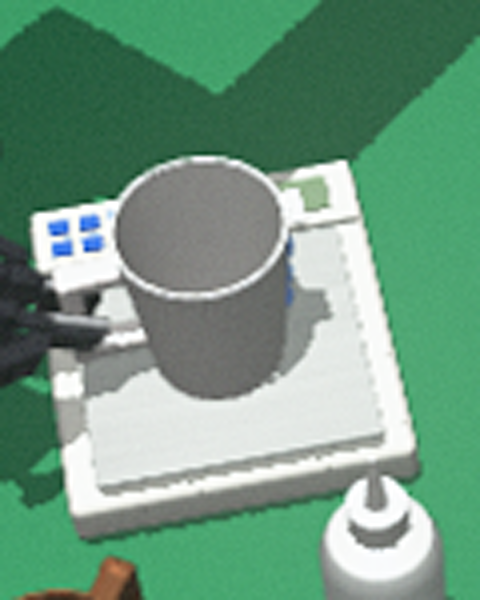

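The jug is down: the force turned to +4.9 N and both views show it seated on the pan. Releasing, then backing straight out.

arm_command(
  targets=[
    [0,0,0,0,0,0],
    [0,0,0,0,0,0],
    [0,0,0,0,0,0],
    [0,0,0,0,0,0],
    [0,0,0,0,0,0],
    [0,0,0,0,0,0],
  ],
  fingers=0.05,
  squeeze=20,
)

```text
clock: 18.43
eef_pos: [468.0, -321.7, 117.3]
tcp_rot: [-2.101, 0.0, -0.04]
contact_force: [-0.1, -0.1, 1.8]
opening: 0.587
```

arm_command(
  targets=[
    [0,0,-0.01,0,0,0],
    [0,0,-0.015,0,0,0],
    [0,0,-0.02,0,0,0],
    [0,0,-0.02,0,0,0],
    [0,0,-0.025,0,0,0],
    [0,0,-0.025,0,0,0],
    [0,0,-0.02,0,0,0],
    [0,0,0,0,0,0],
  ],
)

```text
clock: 19.1
eef_pos: [463.2, -442.2, 187.9]
tcp_rot: [-2.105, -0.003, -0.042]
contact_force: [0.3, -0.7, 0.6]
opening: 0.584
```

```bash
python3 - <<'E'
from h import *
s=r.sense();print(s["clock"],s["contact_force"],s["eef_pos"],s["qpos"].round(2),s["opening"])
f=grab("scene","scene14");crop(f["image"],180,150,300,300,4,"c_sc14");f=grab("wrist","wrist14")
E
```

```text
19.1 [ 0.32477532 -0.7099314   0.56957914] [ 463.184619   -442.18105582  187.90086404] [-1.02  0.92  1.13  0.55  1.99 -1.  ] 0.5840225582076303
```

View pics/wrist14.png

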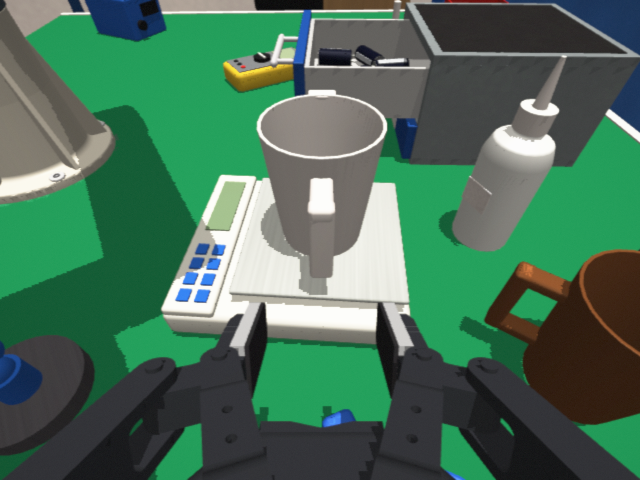

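View pics/c_sc14.png

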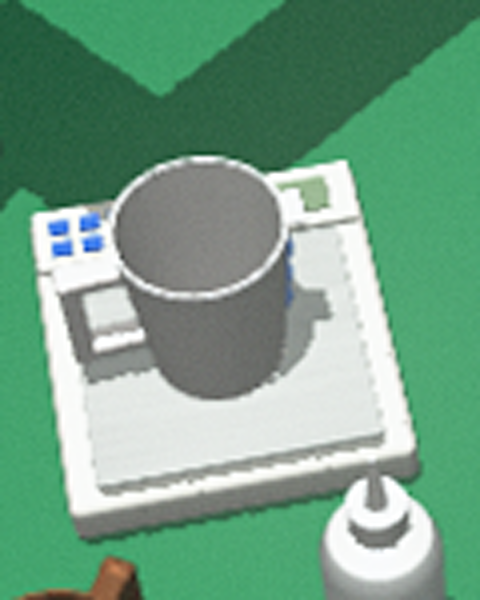

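The jug stands upright and released, with its handle at crop (90,320). Next is the drawer push, and I'm planning the path to the front of the handle.

```bash
python3 - <<'E'
from h import *
from kin import *
import pickle
par,s4,s6=pickle.load(open("kin.pkl","rb"))
q=r.sense()["qpos"]; st=pose()
for p,e,n in [((430,-360,400),(np.pi,0,-.6),12),((390,-50,380),(np.pi,0,-1.2),12),((352,102,300),(np.pi,0,-1.637),8),((352,102,108),(np.pi,0,-1.637),8)]:
    Rt=R.from_euler('xyz',e)
    n,s,rv=plan(p,Rt,n=n,v=40,start=st)
    pp,RR=st
    for k in range(n):
        pp=pp+RR.apply(s);RR=RR*R.from_rotvec(rv); q2,c=ik(pp,RR,q,par,s4,s6)
        if np.abs(q2-q).max()>0.17 or c>1e-6: print("!",k,(q2-q).round(2),c)
        q=q2
        if k%4==3:print(pp.round(),q.round(2))
    st=(np.array(p,float),Rt)
E
```

```text
n 12 row [-0.0064, -0.0148, -0.0124, -0.0843, 0.0242, 0.0423]
[ 440. -440.  263.] [-1.02  0.62  1.31  0.43  1.76 -0.81]
[ 428. -412.  338.] [-0.92  0.35  1.45  0.27  1.57 -0.52]
[ 430. -360.  400.] [-0.7   0.13  1.55  0.    1.46 -0.1 ]
n 12 row [-0.0223, -0.0142, 0.0017, 0.0, -0.0, 0.05]
[ 396. -260.  393.] [-0.58 -0.01  1.72  0.    1.43  0.22]
[ 382. -155.  387.] [-0.39 -0.12  1.83  0.    1.43  0.61]
[390. -50. 380.] [-0.13 -0.15  1.87 -0.    1.42  1.07]
n 8 row [-0.0197, 0.0013, 0.01, 0.0, -0.0, 0.0546]
[363.  24. 340.] [ 0.07 -0.18  1.98  0.    1.34  1.48]
[352. 102. 300.] [ 0.28 -0.15  2.04  0.    1.25  1.92]
n 8 row [-0.0, -0.0, 0.024, 0.0, 0.0, 0.0]
[352. 102. 204.] [ 0.28 -0.03  2.17 -0.    1.    1.92]
[352. 102. 108.] [0.28 0.14 2.27 0.   0.73 1.92]
```

arm_command(
  targets=[
    [-0.0064,-0.0148,-0.0124,-0.0843,0.0242,0.0423],
    [-0.0064,-0.0148,-0.0124,-0.0843,0.0242,0.0423],
    [-0.0064,-0.0148,-0.0124,-0.0843,0.0242,0.0423],
    [-0.0064,-0.0148,-0.0124,-0.0843,0.0242,0.0423],
    [-0.0064,-0.0148,-0.0124,-0.0843,0.0242,0.0423],
    [-0.0064,-0.0148,-0.0124,-0.0843,0.0242,0.0423],
    [-0.0064,-0.0148,-0.0124,-0.0843,0.0242,0.0423],
    [-0.0064,-0.0148,-0.0124,-0.0843,0.0242,0.0423],
    [-0.0064,-0.0148,-0.0124,-0.0843,0.0242,0.0423],
    [-0.0064,-0.0148,-0.0124,-0.0843,0.0242,0.0423],
    [-0.0064,-0.0148,-0.0124,-0.0843,0.0242,0.0423],
    [-0.0064,-0.0148,-0.0124,-0.0843,0.0242,0.0423],
    [0,0,0,0,0,0],
  ],
)

```text
clock: 20.28
eef_pos: [431.6, -354.9, 403.5]
tcp_rot: [3.139, -0.005, -0.597]
contact_force: [0.8, -0.9, 0.2]
opening: 0.585
```

```bash
python3 - <<'E'
from h import *
print(pose()[0],r.sense()["tcp_rot"])
st=pose()
for p,e,n in [((390,-50,380),(np.pi,0,-1.2),12),((352,102,300),(np.pi,0,-1.637),8)]:
    Rt=R.from_euler('xyz',e)
    plan(p,Rt,n=n,v=40,start=st); st=(np.array(p,float),Rt)
E
```

```text
[ 431.57190155 -354.87917321  403.46806481] [ 3.13906509 -0.00525212 -0.59733833]
n 12 row [-0.022, -0.0139, 0.0019, 0.0001, -0.0005, 0.0502]
n 8 row [-0.0197, 0.0013, 0.01, 0.0, -0.0, 0.0546]
```

arm_command(
  targets=[
    [-0.022,-0.0139,0.0019,0,-0.0005,0.0502],
    [-0.022,-0.0139,0.0019,0,-0.0005,0.0502],
    [-0.022,-0.0139,0.0019,0,-0.0005,0.0502],
    [-0.022,-0.0139,0.0019,0,-0.0005,0.0502],
    [-0.022,-0.0139,0.0019,0,-0.0005,0.0502],
    [-0.022,-0.0139,0.0019,0,-0.0005,0.0502],
    [-0.022,-0.0139,0.0019,0,-0.0005,0.0502],
    [-0.022,-0.0139,0.0019,0,-0.0005,0.0502],
    [-0.022,-0.0139,0.0019,0,-0.0005,0.0502],
    [-0.022,-0.0139,0.0019,0,-0.0005,0.0502],
    [-0.022,-0.0139,0.0019,0,-0.0005,0.0502],
    [-0.022,-0.0139,0.0019,0,-0.0005,0.0502],
    [-0.0197,0.0013,0.01,0,0,0.0546],
    [-0.0197,0.0013,0.01,0,0,0.0546],
    [-0.0197,0.0013,0.01,0,0,0.0546],
    [-0.0197,0.0013,0.01,0,0,0.0546],
    [-0.0197,0.0013,0.01,0,0,0.0546],
    [-0.0197,0.0013,0.01,0,0,0.0546],
    [-0.0197,0.0013,0.01,0,0,0.0546],
    [-0.0197,0.0013,0.01,0,0,0.0546],
  ],
  fingers=0.0,
)

```text
clock: 21.95
eef_pos: [350.2, 99.5, 297.7]
tcp_rot: [3.135, 0.005, -1.64]
contact_force: [-0.0, 0.1, 0.2]
opening: -0.002
```

```bash
python3 - <<'E'
from h import *
import pickle
s=r.sense();print(s["clock"],s["eef_pos"],s["tcp_rot"],s["opening"])
plan((352,102,108),R.from_euler('xyz',(np.pi,0,-1.637)),n=8)
f=grab("wrist","wrist15");pickle.dump(f,open("wrist15.pkl","wb"));f=grab("scene","scene15");pickle.dump(f,open("scene15.pkl","wb"))
crop(f["image"],230,80,490,300,3,"c_sc15")
E
```

```text
21.95 [350.16663715  99.47061603 297.69548257] [ 3.13499748  0.0054539  -1.63993185] -0.00185088576337661
n 8 row [-0.0003, -0.0003, 0.0237, 0.0008, 0.0007, -0.0004]
```

View pics/wrist15.png

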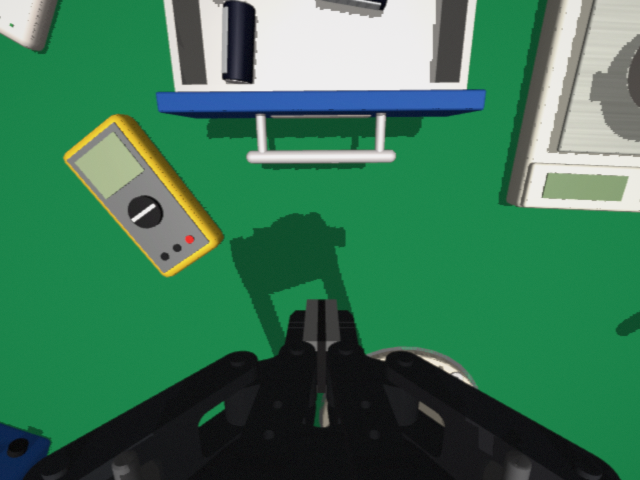

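View pics/c_sc15.png

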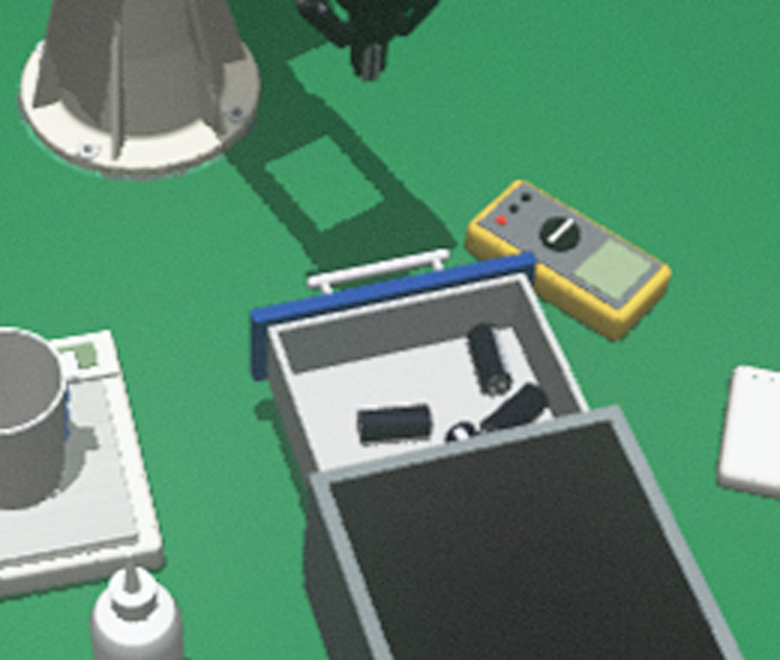

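The handle at wrist (321,156) is dead ahead of the closed fingers at (321,320), and the caps and jug haven't moved. Descending.

arm_command(
  targets=[
    [0,0,0.0237,0.0008,0.0007,0],
    [0,0,0.0237,0.0008,0.0007,0],
    [0,0,0.0237,0.0008,0.0007,0],
    [0,0,0.0237,0.0008,0.0007,0],
    [0,0,0.0237,0.0008,0.0007,0],
    [0,0,0.0237,0.0008,0.0007,0],
    [0,0,0.0237,0.0008,0.0007,0],
    [0,0,0.0237,0.0008,0.0007,0],
    [0,0,0,0,0,0],
  ],
)

```text
clock: 22.8
eef_pos: [348.3, 98.0, 106.3]
tcp_rot: [3.137, -0.002, -1.637]
contact_force: [-1.7, -0.8, 0.1]
opening: -0.0
```

```bash
python3 - <<'E'
from h import *
import pickle
s=r.sense();print(s["clock"],s["eef_pos"],s["tcp_rot"],s["contact_force"])
a=pickle.load(open("wrist15.pkl","rb"));b=pickle.load(open("scene15.pkl","rb"))
L=(two(a,(394,156),b,(230+310/3,80+282/3)),two(a,(249,157),b,(230+447/3,80+255/3)));print(L)
f=grab("wrist","wrist16");pickle.dump(f,open("wrist16.pkl","wb"))
print(pose()[1].as_matrix().round(3))
E
```

```text
22.8 [348.25137117  97.9574356  106.26304969] [ 3.13671793e+00 -2.46631891e-03 -1.63710748e+00] [-1.68361151 -0.75450176  0.10610269]
((array([411.51740524,  33.56908421, 128.29198987]), np.float64(3.5673723493440233)), (array([418.41337655, 160.6800915 , 123.44960905]), np.float64(1.9313077165205301)))
[[-0.067 -0.998 -0.004]
 [-0.998  0.067 -0.002]
 [ 0.002  0.004 -1.   ]]
```

View pics/wrist16.png

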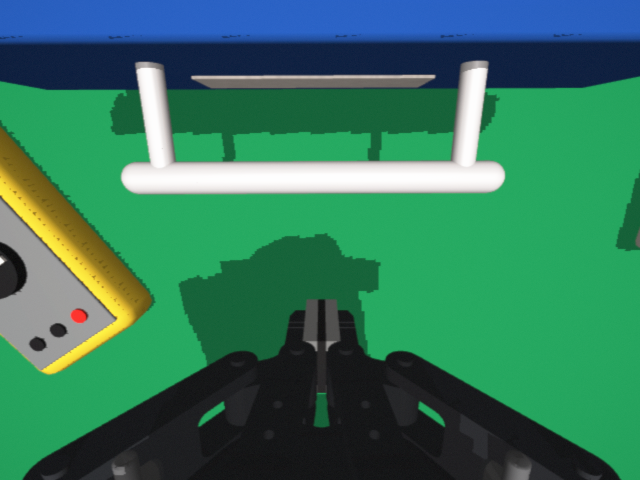

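arm_command(
  targets=[
    [0,-0.009,0,0,0,0],
    [0,-0.009,0,0,0,0],
    [0,-0.009,0,0,0,0],
    [0,-0.006,0,0,0,0],
    [0,-0.004,0,0,0,0],
    [0,-0.004,0,0,0,0],
    [0,-0.004,0,0,0,0],
    [0,-0.006,0,0,0,0],
    [0,-0.008,0,0,0,0],
    [0,-0.01,0,0,0,0],
    [0,-0.01,0,0,0,0],
    [0,-0.01,0,0,0,0],
    [0,-0.01,0,0,0,0],
    [0,-0.01,0,0,0,0],
    [0,-0.01,0,0,0,0],
    [0,-0.01,0,0,0,0],
  ],
)

```text
clock: 24.18
eef_pos: [481.1, 90.5, 109.7]
tcp_rot: [-3.14, -0.0, -1.638]
contact_force: [-1.3, 1.1, -0.4]
opening: -0.005
```

```bash
python3 - <<'E'
from h import *
s=r.sense();print(s["clock"],s["eef_pos"],s["tcp_rot"],s["contact_force"])
f=grab("wrist","wrist17");f=grab("scene","scene17");crop(f["image"],230,80,490,300,3,"c_sc17")
E
```

```text
24.1833 [481.09484905  90.54087573 109.71814139] [-3.13960903e+00 -1.99360780e-04 -1.63829383e+00] [-1.26979891  1.06180717 -0.38003484]
```

View pics/wrist17.png

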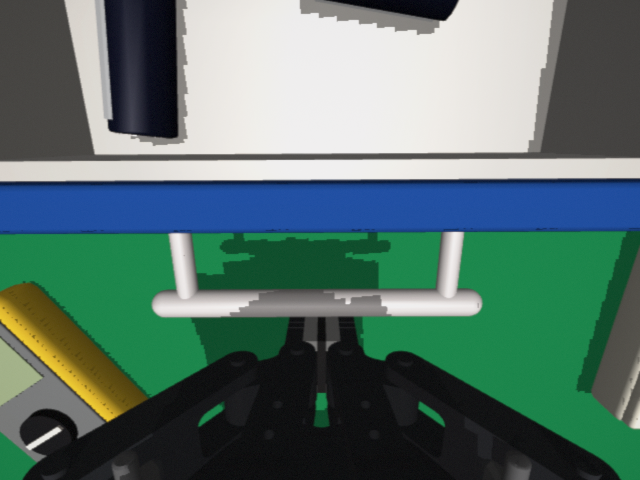

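View pics/c_sc17.png

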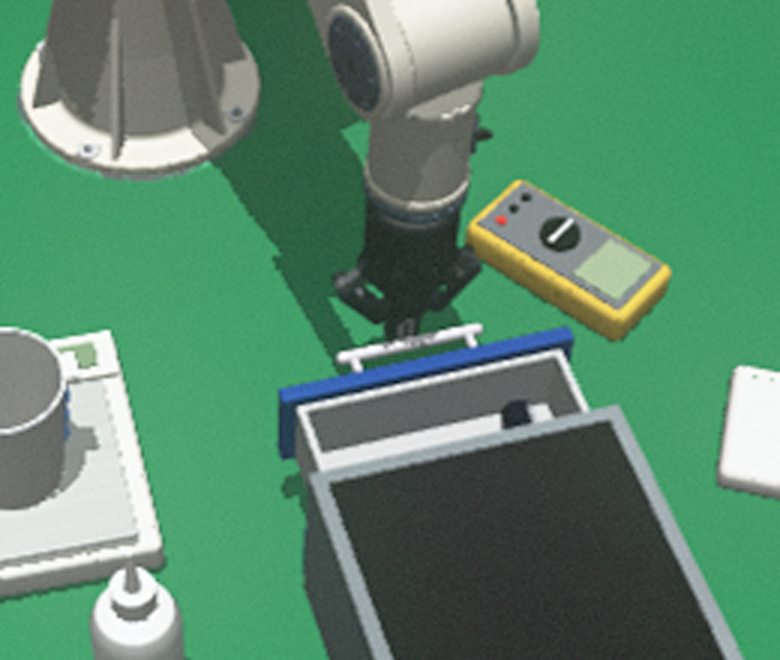

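The drawer is moving in smoothly with the bar against the fingers. Continuing.

arm_command(
  targets=[
    [0,-0.006,0,0,0,0],
    [0,-0.01,0,0,0,0],
    [0,-0.01,0,0,0,0],
    [0,-0.01,0,0,0,0],
    [0,-0.01,0,0,0,0],
    [0,-0.01,0,0,0,0],
    [0,-0.01,0,0,0,0],
    [0,-0.006,0,0,0,0],
    [0,-0.004,0,0,0,0],
    [0,0,0,0,0,0],
  ],
)

```text
clock: 25.12
eef_pos: [557.3, 85.4, 110.2]
tcp_rot: [-3.138, -0.0, -1.638]
contact_force: [0.5, 0.3, 0.2]
opening: -0.004
```

```bash
python3 - <<'E'
from h import *
s=r.sense();print(s["clock"],s["eef_pos"],s["tcp_rot"],s["contact_force"])
f=grab("wrist","wrist18");f=grab("scene","scene18");crop(f["image"],290,150,470,290,4.3,"c_sc18")
E
```

```text
25.1167 [557.32165527  85.43345061 110.21884763] [-3.13788280e+00 -9.21822050e-06 -1.63844958e+00] [0.50659113 0.31066479 0.17724281]
```

View pics/wrist18.png

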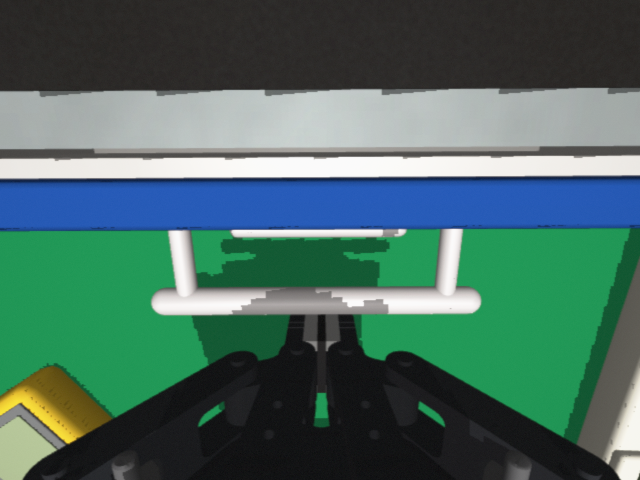

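View pics/c_sc18.png

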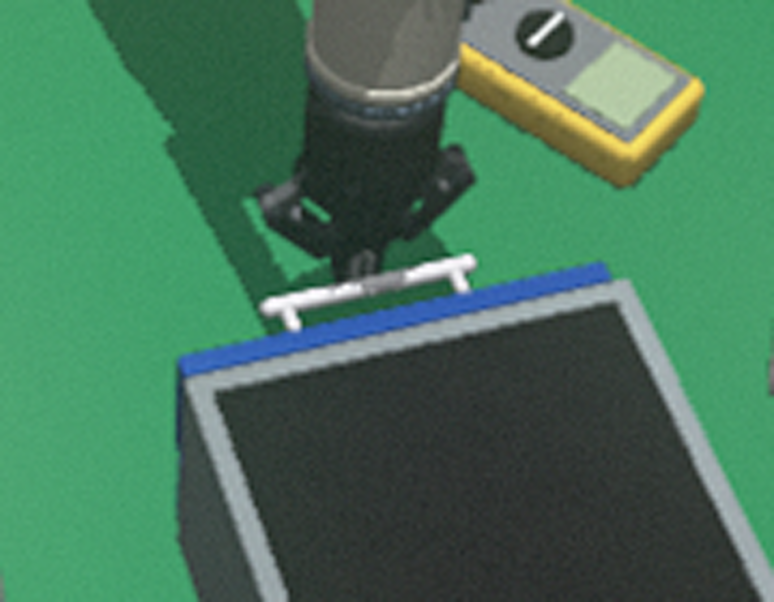

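arm_command(
  targets=[
    [0,-0.003,0,0,0,0],
    [0,-0.003,0,0,0,0],
    [0,-0.003,0,0,0,0],
    [0,-0.003,0,0,0,0],
    [0,0,0,0,0,0],
  ],
)

```text
clock: 25.63
eef_pos: [567.2, 84.7, 109.9]
tcp_rot: [3.141, -0.0, -1.638]
contact_force: [-4.9, 0.2, 2.9]
opening: -0.0
```

```bash
python3 - <<'E'
from h import *
s=r.sense();print(s["clock"],s["eef_pos"],s["contact_force"])
f=grab("wrist","wrist19")
E
```

```text
25.6333 [567.17725774  84.65327843 109.85005191] [-4.9133074   0.15686957  2.86776137]
```

View pics/wrist19.png

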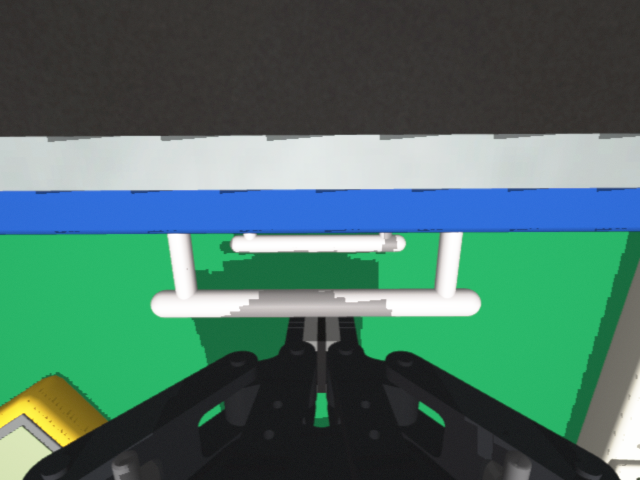

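arm_command(
  targets=[
    [0,-0.0015,0,0,0,0],
    [0,0,0,0,0,0],
    [0,-0.0015,0,0,0,0],
    [0,0,0,0,0,0],
  ],
)

```text
clock: 26.02
eef_pos: [567.4, 84.6, 109.7]
tcp_rot: [3.136, -0.001, -1.639]
contact_force: [-15.9, 1.6, 11.3]
opening: -0.002
```

Hard stop: the force rose to 16 N with no travel. Backing off.

arm_command(
  targets=[
    [0,0.003,0,0,0,0],
    [0,0.006,0,0,0,0],
    [0,0.012,0,0,0,0],
    [0,0.02,0,0,0,0],
    [0,0.02,0,0,0,0],
    [0,0.02,0,0,0,0],
    [0,0.01,-0.025,0,0,0],
    [0,0,-0.03,0,0,0],
    [0,0,-0.03,0,0,0],
    [0,0,-0.03,0,0,0],
    [0,0,-0.03,0,0,0],
    [0,0,0,0,0,0],
    [0,0,0,0,0,0],
  ],
)

```text
clock: 27.1
eef_pos: [481.2, 90.8, 256.7]
tcp_rot: [-3.134, 0.001, -1.638]
contact_force: [-0.4, 0.4, 0.1]
opening: -0.001
```

```bash
python3 - <<'E'
from h import *
import pickle
s=r.sense();print(s["clock"],s["eef_pos"],s["contact_force"],s["qvel"].round(3))
f=grab("scene","scene20");crop(f["image"],290,150,470,290,4.3,"c_sc20");w=grab("wrist","wrist20");sd=grab("side","side20");crop(sd["image"],170,180,410,370,3.3,"c_sd20")
pickle.dump((f,w,sd),open("last.pkl","wb"))
E
```

```text
27.1 [481.20821555  90.84767811 256.73561649] [-0.39022681  0.40011081  0.06160918] [-0.002  0.038  0.046  0.    -0.012 -0.003]
```

View pics/wrist20.png

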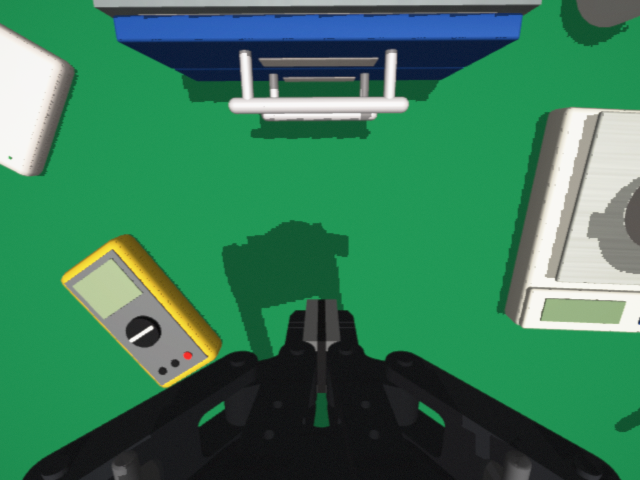

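View pics/scene20.png

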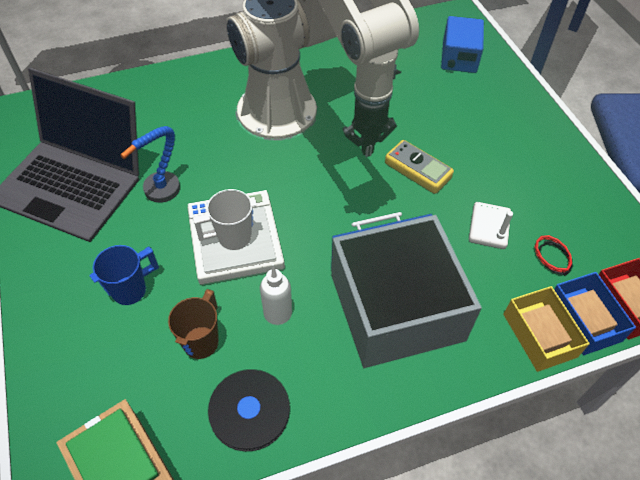

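View pics/c_sd20.png

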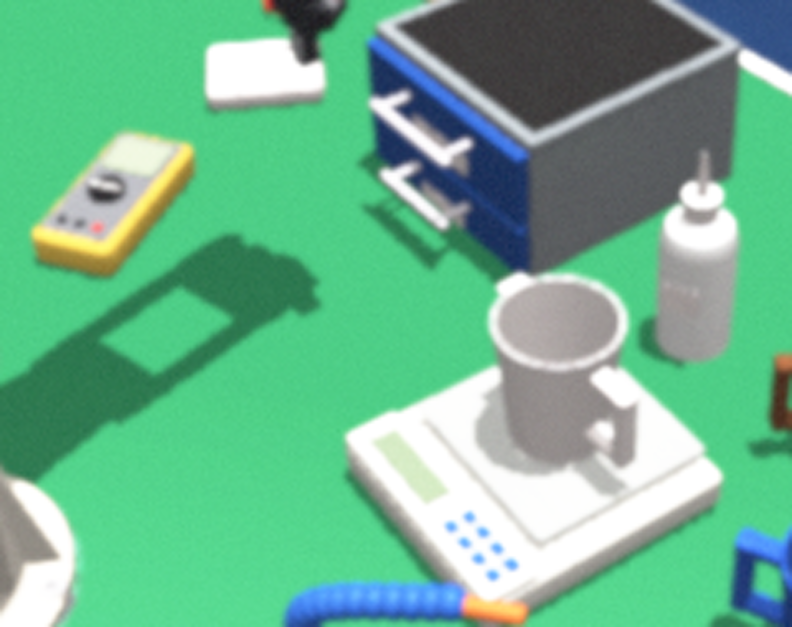

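The top front is flush with the lower one, the jug stands upright on the pan, and the bystanders are where they were. I'll settle briefly and hand in.

arm_command(
  targets=[
    [0,0,0,0,0,0],
    [0,0,0,0,0,0],
    [0,0,0,0,0,0],
  ],
)

```text
clock: 27.5
eef_pos: [479.4, 90.5, 254.0]
tcp_rot: [-3.141, -0.001, -1.638]
contact_force: [-0.0, 1.0, 0.1]
opening: -0.003
```

```bash
python3 - <<'E'
from h import *
print(r.sense()["clock"],r.sense()["contact_force"]); print(r.sign_off())
E
```

```text
27.5 [-0.00225367  0.96039981  0.10135556]
the job is handed in; nothing more can be done
None
```

I tipped all four capacitors into the top drawer, set the empty jug back on the scale pan, pushed the drawer shut and handed the job in at 27.5 s. No verdict is reported, so what follows rests on my own last checks.

- **Capacitors:** I counted four in the tray after the pour, and the jug was empty in the pictures. They were out of sight once the drawer closed, so I did not see them after that.
- **Jug:** it stands upright and released, about 4 mm from the pan's measured centre. It touched down slowly, with about 7 N on the pan.
- **Drawer:** I pushed it until it stopped moving and the force rose to 16 N, then backed off. In the side view the top front is flush with the lower one.
- **Multimeter, wash bottle and router:** they look unmoved in the final pictures, judged by eye and not measured.

**Disagreement:** my two-view heights for the jug's mouth came out at 178–181 mm, against the 185 mm implied by the text. That was within the room for the grasp, and the grip held without visible slip.

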